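# Carry the slide gauge stage to the granite plate

### The job

The slide gauge stage has no lock: its carriage, with the setting master standing loose on it, runs freely along the rails. Take the stage by the bridge, lift it about 10 cm off the bench and steady the carriage near the middle of its travel, under the bridge, for three seconds in the air; then carry it over and set it down gently and flat in the middle of the granite plate, its sides parallel to the plate's, let go and leave the carriage at rest near the middle of its travel with the master still standing in its place. The carriage must never run against its end bumpers, the stage must never be tipped steeply, and the other gauges and tools stay where they are.

Things in the scene. Friction and masses are not known exactly. Their poses are not given: they have to be found in the camera images.
- stage: measuring stage: dark steel base plate 240 x 136 x 8 mm with two steel rails lengthwise, end blocks 34 mm high and an aluminium bridge across the middle; 0.50 kg without carriage and master. Origin: centre of its underside; x along the 240 mm side and the rails, y across as the bridge bar, z up. Bridge posts 22 x 8 mm at y = +74 and -74 mm. Stands flat on the bench at the start
- stage_grip (a point): middle of the bridge bar, 125 mm above the stage's underside: the place to take it. The bar is 14 mm thick (along the stage's x, the way to pinch it from above), 26 mm high (its top 138 mm above the underside) and runs 140 mm along y between the posts
- carriage (a joint): place of the carriage along the rails in m, from the middle of its travel (under the bridge), positive to the stage's +x. It meets the rubber bumpers at +0.055 and -0.055. At rest near +0.03 at the start. It runs almost freely (friction about 0.001 of its load): its acceleration is 9.81 x the downward slope of the rails towards +x, minus the stage's own acceleration along x
- carriage_top (a point): centre of the carriage's flat upper face, 30 mm above the stage's underside; aluminium plate 90 mm along the rails x 100 mm across x 9 mm, with a rubber pad, 0.20 kg; axes as the stage's
- master: steel setting master, a stepped plug 36 mm diameter at the foot, 42 mm high, nominally 0.15 kg, standing loose on the middle of the carriage; origin at the centre of its underside, z up
- plate: heavy fixed granite surface plate, 300 x 250 x 40 mm, grey, on the bench. The origin is the centre of its underside; x along the 300 mm side, y along the 250 mm side, z up
- plate_top (a point): centre of the granite plate's flat top face, 40 mm above the bench; axes as the plate's
- vblock: steel V-block, 60 x 44 x 40 mm high, loose bystander; origin at the centre of its underside
- ring_gauge: steel ring gauge lying flat, 60 mm diameter, 20 mm high, loose bystander; origin at the centre of its underside
- dial: dial indicator lying on its back, 58 mm diameter, 22 mm high, stem to its -x, loose bystander; origin under the centre of the dial
- wrench: open-end wrench, 170 mm long, lying flat, loose bystander; origin at its middle
- jar: small glass jar with a black cap, 48 mm diameter, 55 mm high, loose bystander; origin at the centre of its underside
- driver: small screwdriver, 150 mm long, lying, loose bystander; origin at its middle
- case: closed wooden gauge-block case, 90 x 140 x 35 mm high, loose bystander; origin at the centre of its underside

How it is judged:
By the outcome, as a careful person would: the job done as asked, in the order asked, and still so for the second after the job is handed in, with the robot touching nothing.
It also fails if it takes over 64 s, if anything falls off the work surface, if the arm or the gripper's body presses on something with over 40 N, if the wrist force passes 120 N, or if a joint passes its speed limit or range.

### The arm

A 6-joint arm with a two-finger parallel gripper is mounted at the origin on the work surface. World frame = base frame: x ahead of the robot, y to its left, z up, the work surface at z = 0. Lengths are in m, angles in rad, forces in N, time in s.
With the tool pointing down it reaches from about 0.275 to 0.775 m from the base axis. Payload 14.6 kg.
Tool frame: the origin (TCP) lies between the finger pads; the fingertips stand 8 mm ahead of it and the grasp point (between the pads) lies 11 mm behind it; z points along the fingers, y is the line along which they close (so a half turn about z gives the same grasp; the last joint's range is limited). The gripper opens to 85 mm and grips with 20 to 120 N. Pads are 22 mm wide; open, the fingers measure 114 mm over their backs; the gripper's body (76 mm by 85 mm) begins 54 mm behind the grasp point. The pads swing forward as they close: fully open they stand 13 mm farther back than shut.
Start: joints at [1.177, 0.263, -0.048, 1.259, 0, 1.415], TCP at [0.124, 0.51, 0.239] pointing down, gripper open.
Joint ranges: [-2.65, 2.65], [-0.89, 1.7], [-1.18, 1.37], [-2.13, 2.11], [-1.35, 1.29], [-3.14, 3.14]. Speed limits (rad/s): [1.89, 1.89, 2.57, 2.79, 3.14, 3.14].

### API

Orientations are given as [roll, pitch, yaw] about the fixed x, y, z axes, in that order (R = Rz(yaw) Ry(pitch) Rx(roll)).
In Python, from workcell import readout, read_camera, camera_params, manip gives the robot as it stands.
- The arm moves only by the tool jog_arm, never from a script. Its argument "steps" is a list of rows, each a list of 3 entries, a list of its own where there are three numbers: the shift along the world's x, y, z in m, then the turn, a rotation vector about the world's x, y, z in degrees, then the finger opening in m, from 0 to 0.0854. A call has 1 to 8 rows; each row is the pose to reach, as a shift and turn from the pose commanded when the call began; what a row does not reach only later rows make up. A row lasts 1/10 s, in which the tool goes at most 50 mm and 8.59 degrees, less where a joint would pass 70% of its speed; a pose out of reach is approached as far as the arm can. A call with a gripper value outside its range is refused whole. The fingers move at their own pace and stop on an object; "grip_force" is the grip in N (left out, the last holds). Time passes only in rows, so rows that repeat a pose let the fingers close. It gives the time, the measured TCP pose, the force, the opening and the grip force at its end, in the units of the state.
- readout.get_state(): the state, without advancing time (a new reading comes with each control period).
- read_camera(name): name is "side" or "top"; returns the picture (420x560x3 uint8, red, green, blue); there is no depth.
- camera_params(name): a dict with "mtx" (3x3 intrinsics, pixels), "R" (3x3) and "t" (3): a world point X has camera coordinates R X + t. Camera axes: x right, y down, z forward; pixel columns grow to the right and rows downward; lengths in m; the calibration is good to about 2 mm. A picture is of the moment at which its call begins. camera_params takes no time and is no camera call.
- manip.hand_in(): hands the job in; it is judged then, once.
The state is a dict: "t": time; "joint_pos": joint angles; "qd": joint speeds; "effort": joint torques, N m; "tcp_pos": TCP position; "tcp_rot": TCP orientation; "contact_force": force on the tool from outside, world axes, zero at the start; "wrist_torque": the same for the moment, N m; "grip_width": finger opening in m; "grip_force": force on a finger pad.
Only numpy, scipy, OpenCV 4.12 (cv2) and the standard library are available. Lean on these libraries where they do the work, as an engineer would, in place of code of your own. Each camera call takes 0.05 s, during which the arm holds its last target. There are 200 camera calls.

## Working session

There is one attempt and no reset: what is moved stays moved. The work goes in short steps, Python scripts to look and compute and a tool call to move; the robot and the scene stay as the last step left them, time stands still between calls to the robot, and variables do not carry over. Pictures are saved under pics/ and viewed, at most 10 in all, crops included, and the job is handed in when it is done.

Besides the shell and the picture viewer there is one more tool, called after ">>>" as name(argument=value, ...) on one line, values as JSON. jog_arm: Moves the arm, as the interface text tells. Its arguments: {"type":"object","properties":{"steps":{"type":"array"},"grip_force":{"type":"number"}},"required":["steps"]}

```bash
ls; mkdir -p pics; python3 - <<'E'
from workcell import readout, read_camera, camera_params
import cv2
for n in("side","top"):
    im=read_camera(n); cv2.imwrite(f"pics/{n}0.png",cv2.resize(im[:,:,::-1],(784,588),interpolation=cv2.INTER_CUBIC)); cv2.imwrite(f"{n}0.png",im[:,:,::-1])
    p=camera_params(n); print(n,p)
print(readout.get_state())
E
```

```text
pics
side {'mtx': array([[458.81756619,   0.        , 274.27917471],
       [  0.        , 458.81756619, 210.92034426],
       [  0.        ,   0.        ,   1.        ]]), 'R': array([[ 0.804166  , -0.59422031,  0.01480743],
       [-0.38234129, -0.53618015, -0.75254633],
       [ 0.45511777,  0.59951069, -0.65837281]]), 't': array([-0.45645571,  0.29452096,  1.38113106])}
top {'mtx': array([[475.62503178,   0.        , 279.47369593],
       [  0.        , 475.62503178, 214.40458088],
       [  0.        ,   0.        ,   1.        ]]), 'R': array([[ 0.00838685, -0.9999605 , -0.00294229],
       [-0.98730285, -0.00781385, -0.15865693],
       [ 0.15862768,  0.00423556, -0.98732939]]), 't': array([-0.01948075,  0.59752889,  1.28538767])}
{'t': 0.1, 'joint_pos': array([ 1.17669436e+00,  2.63459156e-01, -4.88546890e-02,  1.25942323e+00,
        1.88888372e-05,  1.41554407e+00]), 'qd': array([ 0.00133932, -0.00122011,  0.00084791, -0.00031617,  0.00013512,
        0.00156183]), 'effort': array([ 4.83997763e-03, -6.38579822e+01,  3.85064614e+01,  1.00265260e-02,
        1.39869232e-05,  1.09960740e-05]), 'tcp_pos': array([0.12408899, 0.5098761 , 0.23888835]), 'tcp_rot': array([-3.14066614e+00, -1.64129042e-04,  2.90274287e+00]), 'contact_force': array([ 0.41940495,  0.45800291, -0.40393972]), 'wrist_torque': array([-0.00672729, -0.00822479, -0.00340113]), 'grip_force': 0.0, 'grip_width': 0.08527348380192476}
```

View pics/side0.png

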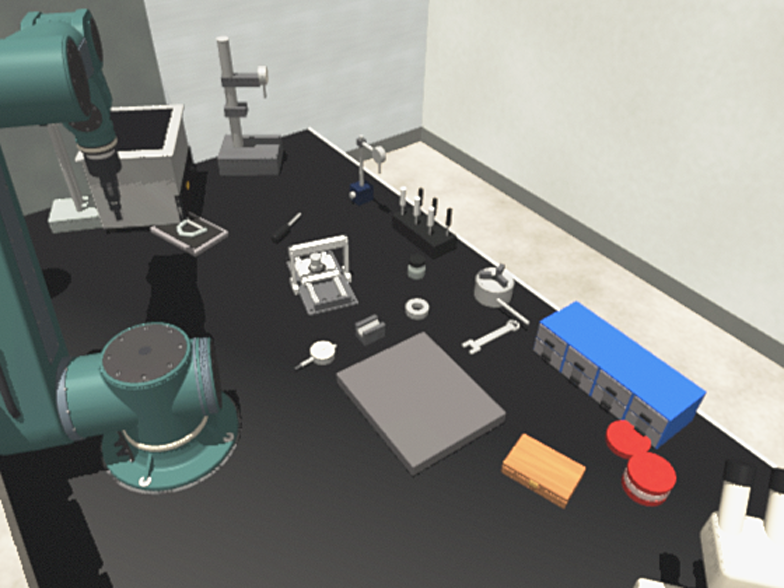

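View pics/top0.png

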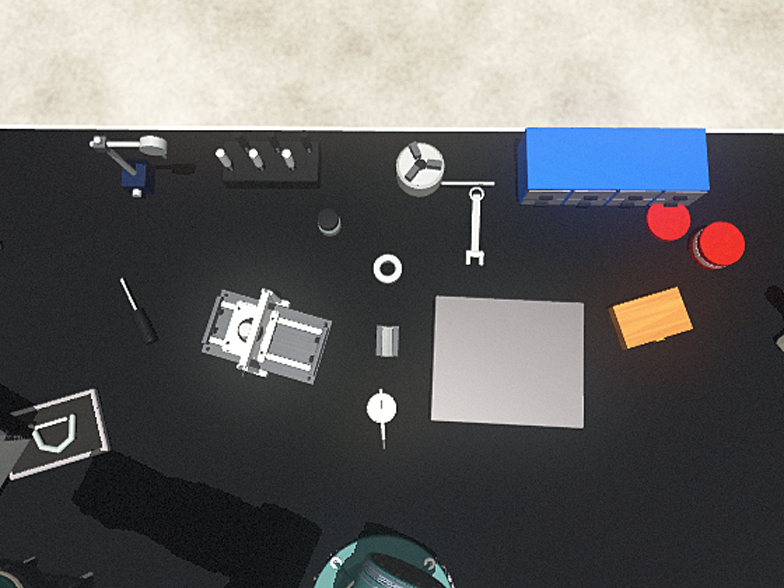

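Both views show the stage at the left (top about (265,335), bridge bar running from (268,292) to (250,372), carriage at its left side) and the granite plate at top (507,362). Next I take a closer composite crop.

```bash
python3 - <<'E'
import cv2,numpy as np
t=cv2.imread("top0.png")[200:282,138:246]; s=cv2.imread("side0.png")[160:230,198:262]
a=cv2.resize(t,None,fx=7.4,fy=7.2,interpolation=cv2.INTER_CUBIC)
a=cv2.resize(t,(108*7,82*7),interpolation=cv2.INTER_CUBIC); b=cv2.resize(s,(64*8,70*8),interpolation=cv2.INTER_CUBIC)
cv2.imwrite("pics/ct.png",a);cv2.imwrite("pics/cs.png",b)
E
```

```text
(no output)
```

View pics/ct.png

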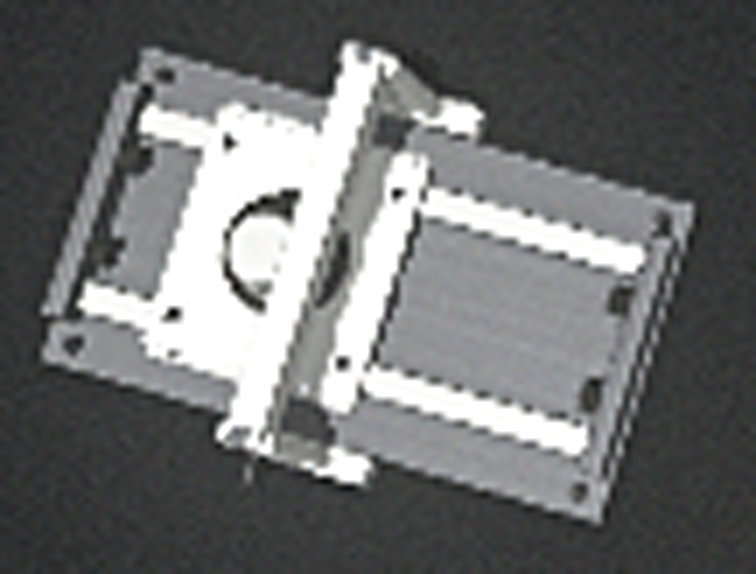

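View pics/cs.png

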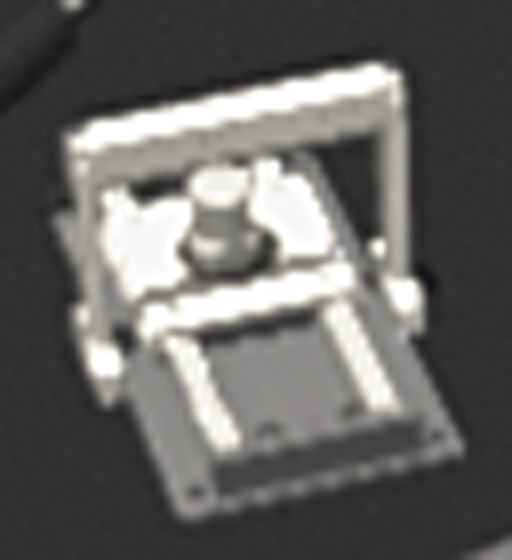

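The crops show the base corners in the top view at about (143,50), (693,205), (602,520), (43,355) and the bar top from (360,48) to (240,432). In the side view the bar top runs from (75,143) to (395,69). Now I fit the poses.

```bash
cat > h.py <<'E'
import cv2,numpy as np
from scipy.optimize import least_squares
from scipy.spatial.transform import Rotation as Ro
from workcell import readout, read_camera, camera_params
P={n:camera_params(n) for n in("side","top")}
def proj(n,X):
    p=P[n]; c=np.atleast_2d(X)@p["R"].T+p["t"]; u=c@p["mtx"].T; return u[:,:2]/u[:,2:]
def pose(x,y,z,yaw): return Ro.from_euler('z',yaw).as_matrix(),np.array([x,y,z])
def carriage(im,R,o,n="top"):
    # orthorectify the carriage-top plane (1 mm/px): cols x -130..130, rows y -60..60
    q=np.array([[-.13,-.06],[.13,-.06],[.13,.06],[-.13,.06]])
    uv=proj(n,np.c_[q,np.full(4,.03)]@R.T+o).astype(np.float32)
    H=cv2.getPerspectiveTransform(uv,((q+[.13,.06])*1000).astype(np.float32))
    return cv2.warpPerspective(im,H,(261,121),flags=cv2.INTER_CUBIC)
E
cat > fit.py <<'E'
from h import *
top=lambda L:(np.array(L,float)+.5)/7-.5+[138,200]
sid=lambda L:(np.array(L,float)+.5)/8-.5+[198,160]
# stage +x is image-left
S=[("top",top([(143,50),(693,205),(602,520),(43,355)]),[(.12,-.068,.008),(-.12,-.068,.008),(-.12,.068,.008),(.12,.068,.008)]),
("top",top([(362,47),(240,432)]),[(0,-.076,.138),(0,.076,.138)]),
("side",sid([(462,450),(185,518)]),[(-.12,-.068,.004),(-.12,.068,.004)]),
("side",sid([(395,69),(75,143)]),[(0,-.076,.138),(0,.076,.138)])]
def f(p,full=0):
    R,o=pose(*p); r=[(proj(n,np.array(X)@R.T+o)-uv) for n,uv,X in S]
    return r if full else np.concatenate(r).ravel()
r=least_squares(f,[.45,.25,0,1.3],x_scale=[.1,.1,.1,1],loss='soft_l1'); print("stage",r.x,np.degrees(r.x[3]));print(np.round(np.concatenate(f(r.x,1)),1).tolist())
np.save("stage.npy",r.x)
# triangulated bar ends
for i in(0,1):
    A=[];b=[]
    X=cv2.triangulatePoints(*[P[n]["mtx"]@np.c_[P[n]["R"],P[n]["t"]] for n in("top","side")],S[1][1][i].reshape(2,1),S[3][1][i].reshape(2,1))
    print("bar end",(X[:3]/X[3]).ravel())
# plate
t=cv2.imread("top0.png"); g=cv2.cvtColor(t,cv2.COLOR_BGR2HSV); m=((g[...,2]>90)&(g[...,1]<40)).astype(np.uint8); m[:,:300]=0;m[:200]=0;m[:,425:]=0
c=max(cv2.findContours(m,0,2)[0],key=cv2.contourArea); qt=cv2.approxPolyDP(c,8,True)[:,0].astype(float)
print(qt.tolist(),cv2.minAreaRect(c))
s=cv2.imread("side0.png"); g=cv2.cvtColor(s,cv2.COLOR_BGR2HSV); m=((g[...,2]>85)&(g[...,1]<40)).astype(np.uint8); m[:,:235]=0;m[:235]=0;m[:,365:]=0;m[340:]=0
c2=max(cv2.findContours(m,0,2)[0],key=cv2.contourArea); qs=cv2.approxPolyDP(c2,6,True)[:,0].astype(float); print(qs.tolist())
np.savez("q.npz",qt=qt,qs=qs)
X=np.array([(a*.15,b*.125,.04) for a,b in((1,-1),(1,1),(-1,1),(-1,-1))])
from scipy.spatial.distance import cdist
def fp(p):
    R,o=pose(*p); W=X@R.T+o; e=[]
    for n,q in(("top",qt),("side",qs)):
        u=proj(n,W); j=cdist(u,q).argmin(1); e.append(u-q[j])
    return np.concatenate(e).ravel()
r=least_squares(fp,[.46,-.18,0,np.pi/2],x_scale=[.1,.1,.1,1],loss='soft_l1'); print("plate",r.x,np.degrees(r.x[3]),np.round(fp(r.x),1))
R,o=pose(*np.load("stage.npy")); im=carriage(t,R,o); cv2.imwrite("pics/rect0.png",cv2.resize(im,None,fx=3,fy=3))
E
python3 fit.py
```

```text
stage [ 5.29490567e-01  2.41046922e-01 -1.19600890e-03  1.30175509e+00] 74.58507269607381
[[-0.2, -1.0], [0.5, -0.7], [-0.3, 0.1], [-0.8, 0.5], [0.3, 0.1], [-0.2, 1.1], [0.8, 0.4], [-0.0, 0.5], [0.1, 0.2], [0.0, -0.6]]
bar end [0.6029413  0.22151435 0.1373448 ]
bar end [0.45805015 0.26256339 0.13257217]
[[311.0, 212.0], [308.0, 300.0], [416.0, 305.0], [416.0, 216.0]] ((363.4593200683594, 258.0833740234375), (109.52830505371094, 89.57642364501953), 2.7927021980285645)
[[303.0, 237.0], [240.0, 266.0], [295.0, 334.0], [360.0, 296.0]]
plate [ 0.48027823 -0.24715311 -0.00572321  1.52825466] 87.56254175858622 [-0.4 -1.4 -1.1  0.1  0.1  0.7  0.6 -0.2 -0.5  0.1 -0.2  1.1 -0.2  0.4
  1.6 -0.7]
```

View pics/rect0.png

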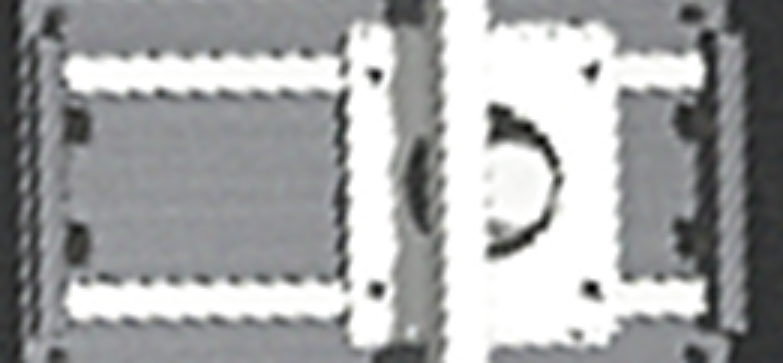

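The rectified view shows the carriage edges at columns 345 and 615, so the carriage is at +0.030 and +x is towards world +y. Stage: (0.530, 0.241), yaw 74.6°. Plate: (0.480, -0.247), yaw 87.6°. I move above the bridge.

>>> jog_arm(steps=[[[0.03,-0.02,0],[0,0,0],0.085],[[0.064,-0.042,0],[0,0,0],0.085],[[0.1,-0.066,0],[0,0,-0.5],0.085],[[0.136,-0.09,0],[0,0,-1],0.085],[[0.172,-0.114,0],[0,0,-1.7],0.085],[[0.208,-0.137,0],[0,0,-1.7],0.085],[[0.244,-0.161,0],[0,0,-1.7],0.085],[[0.28,-0.185,0],[0,0,-1.7],0.085]])

```text
t: 0.9
tcp_pos: [0.4054, 0.3238, 0.2391]
tcp_rot: [-3.141, -0.0, 2.873]
contact_force: [-0.3, 2.0, 0.8]
grip_width: 0.0849
grip_force: 0.0
```

>>> jog_arm(steps=[[[0.036,-0.024,0],[0,0,0],0.085],[[0.07,-0.046,0],[0,0,0],0.085],[[0.1,-0.066,0],[0,0,0],0.085],[[0.12,-0.079,0],[0,0,0],0.085],[[0.126,-0.083,0],[0,0,0],0.085],[[0.126,-0.083,0],[0,0,0],0.085],[[0.126,-0.083,0],[0,0,0],0.085]])

```text
t: 1.6
tcp_pos: [0.5294, 0.2426, 0.2392]
tcp_rot: [-3.141, -0.001, 2.874]
contact_force: [-0.7, 1.0, -0.5]
grip_width: 0.0849
grip_force: 0.0
```

>>> jog_arm(steps=[[[0,-0.001,-0.015],[0,0,0],0.085],[[0,-0.001,-0.035],[0,0,0],0.085],[[0,-0.001,-0.055],[0,0,0],0.085],[[0,-0.001,-0.075],[0,0,0],0.085],[[0,-0.001,-0.095],[0,0,0],0.085],[[0,-0.001,-0.11],[0,0,0],0.085],[[0,-0.001,-0.12],[0,0,0],0.085],[[0,-0.001,-0.125],[0,0,0],0.06]])

```text
t: 2.4
tcp_pos: [0.5293, 0.2417, 0.1139]
tcp_rot: [-3.141, -0.001, 2.874]
contact_force: [0.1, 0.5, -0.1]
grip_width: 0.0729
grip_force: 0.0
```

>>> jog_arm(steps=[[[0,0,0],[0,0,0],0.05],[[0,0,0],[0,0,0],0.04],[[0,0,0],[0,0,0],0.03],[[0,0,0],[0,0,0],0.025],[[0,0,0],[0,0,0],0.022],[[0,0,0],[0,0,0],0.02],[[0,0,0],[0,0,0],0.018]], grip_force=60)

```text
t: 3.1
tcp_pos: [0.5302, 0.2411, 0.1143]
tcp_rot: [-3.142, 0.0, 2.873]
contact_force: [0.7, 0.1, -0.6]
grip_width: 0.0179
grip_force: 0.0
```

```bash
cat >> h.py <<'E'
def look(tag,R,o,view=0):
    im=read_camera("top")[:,:,::-1].copy(); r=carriage(im,R,o); cv2.imwrite(f"{tag}.png",im); cv2.imwrite(f"{tag}_r.png",r)
    g=cv2.cvtColor(r,cv2.COLOR_BGR2GRAY).astype(float)
    return g
def cpos(g,show=0):
    # strips between rails and outside master, plus outside the rails; edges +-45 mm
    p=np.r_[g[36:46],g[74:84]].mean(0); p=np.convolve(p,np.ones(3)/3,'same'); d=p[4:]-p[:-4]; d=np.r_[0,0,d,0,0]
    xs=np.arange(-60,61); sl=[d[x-45+130]-d[x+45+130] for x in xs]; k=int(np.argmax(sl))
    if 0<k<120: a,b,c=sl[k-1:k+2]; off=.5*(a-c)/(a-2*b+c)
    else: off=0
    return xs[k]+off,sl[k]
E
python3 - <<'E'
from h import *
R,o=pose(*np.load("stage.npy")); g=look("a1",R,o); print(cpos(g)); print(readout.get_state())
g=cv2.cvtColor(carriage(cv2.imread("top0.png"),R,o),cv2.COLOR_BGR2GRAY).astype(float); print(cpos(g))
E
```

```text
(np.float64(-55.259206798866856), np.float64(105.48333333333332))
{'t': 3.15, 'joint_pos': array([ 2.86886765e-01,  4.23511181e-01, -1.51772363e-01,  9.95441692e-01,
        1.54848389e-06,  5.55382851e-01]), 'qd': array([ 2.03010915e-03, -2.25455710e-04, -1.60939583e-05,  2.60746810e-04,
       -5.13198094e-04, -1.17240377e-03]), 'effort': array([-4.32530564e-03, -7.53467989e+01,  3.53915370e+01,  3.62150473e-03,
       -2.85971819e-04,  1.34184816e-04]), 'tcp_pos': array([0.53023153, 0.24109235, 0.11432095]), 'tcp_rot': array([3.14155385e+00, 5.95896348e-05, 2.87309657e+00]), 'contact_force': array([ 0.22474002,  0.29071939, -0.46349233]), 'wrist_torque': array([-0.03417374, -0.0391364 ,  0.02980699]), 'grip_force': 0.0, 'grip_width': 0.017612649267083873}
(np.float64(30.593241133169755), np.float64(264.45000000000005))
```

```bash
python3 - <<'E'
from h import *
R,o=pose(*np.load("stage.npy")); im=read_camera("side")[:,:,::-1].copy(); cv2.imwrite("a1s.png",im)
r=carriage(im,R,o,"side"); rt=cv2.imread("a1_r.png")
s=cv2.resize(im[150:235,185:275],None,fx=4,fy=4,interpolation=2); t=cv2.resize(cv2.imread("a1.png")[180:290,130:250],(360,330))
out=np.zeros((600,760,3),np.uint8); out[:340,:360]=s; out[:330,380:740]=t; out[350:350+181,:391]=cv2.resize(r,None,fx=1.5,fy=1.5)[:181,:391]; out[350:350+181,370:370+390]=cv2.resize(rt,(390,181))
cv2.imwrite("pics/comb1.png",out)
E
```

```text
(no output)
```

View pics/comb1.png

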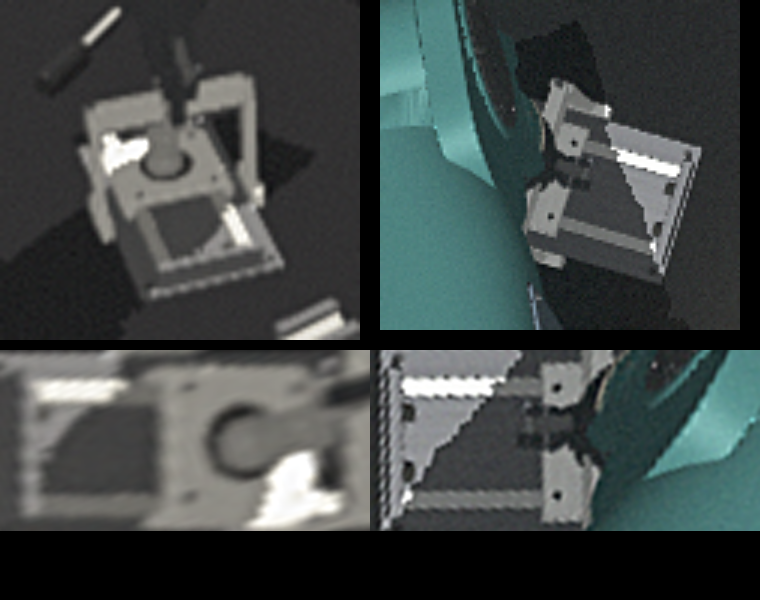

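The side view (left) and the top view (right) both show the carriage's -x edge, at rectified x of about -15 mm, although the arm hides the +x half. The fingers straddle the bar. I close and build an edge detector from median gradients.

>>> jog_arm(steps=[[[0,0,0],[0,0,0],0.016],[[0,0,0],[0,0,0],0.015],[[0,0,0],[0,0,0],0.014],[[0,0,0],[0,0,0],0.012],[[0,0,0],[0,0,0],0.008],[[0,0,0],[0,0,0],0.005],[[0,0,0],[0,0,0],0.005]], grip_force=80)

```text
t: 3.9
tcp_pos: [0.5302, 0.2412, 0.1144]
tcp_rot: [3.141, 0.0, 2.873]
contact_force: [-1.8, 2.2, 4.5]
grip_width: 0.013
grip_force: 78.2
```

```bash
cat >> h.py <<'E'
def edge(im,R,o,n):
    g=cv2.GaussianBlur(cv2.cvtColor(carriage(im,R,o,n),cv2.COLOR_BGR2GRAY).astype(np.float32),(0,0),1.2)
    d=np.median((g[:,5:]-g[:,:-5])[34:86],0)          # d[i] at column i+2.5
    x=np.arange(len(d))+2.5-130; ok=(x>-98)&(x<-2); d=np.where(ok,d,-99); k=int(d.argmax()); a,b,c=d[k-1:k+2]
    return x[k]+.5*(a-c)/(a-2*b+c)+45, b
# stage pose from the tool pose: grip recorded at grasp
def stage_now(s=None):
    s=s or readout.get_state(); G=np.load("grip.npz"); T=Ro.from_euler('xyz',s["tcp_rot"]).as_matrix()
    return T@G["R"], s["tcp_pos"]+T@G["o"]
def where(tag):
    R,o=stage_now(); e=[]; t=readout.get_state()["t"]
    for n in("top","side"):
        im=read_camera(n)[:,:,::-1].copy(); cv2.imwrite(f"{tag}_{n}.png",im); x,b=edge(im,R,o,n); e+=[round(float(x),1),round(float(b))]
    s=readout.get_state(); W=R.T@s["wrist_torque"]
    ang=np.degrees([R[2,0],R[2,1]])
    print(tag,"t",round(t,2),"carr",e,"o",o.round(4),"yaw",np.degrees(np.arctan2(R[1,0],R[0,0])).round(2),"slope_x,y deg",ang.round(3),"tau",W.round(3),"F",s["contact_force"].round(1),"tcp",s["tcp_pos"].round(4),s["tcp_rot"].round(4),"grip",round(s["grip_width"],4),round(s["grip_force"]))
E
python3 - <<'E'
from h import *
s=readout.get_state(); p=np.load("stage.npy"); R,o=pose(*p)
for f,n in(("top0","top"),("side0","side"),("a1","top"),("a1s","side")): print(f,edge(cv2.imread(f+".png"),R,o,n))
T=Ro.from_euler('xyz',s["tcp_rot"]).as_matrix()
yaw=s["tcp_rot"][2]-np.pi/2; print(np.degrees(yaw),s["tcp_pos"])
Rs,_=pose(0,0,0,yaw); ax=Rs[:,0]; so=np.array([p[0],p[1],0]); so[:2]+=ax[:2]*((s["tcp_pos"]-so)@ax)  # bar centred in pads along x
print("stage o",so); np.savez("grip.npz",R=T.T@Rs,o=T.T@(so-s["tcp_pos"])); where("b0")
E
```

```text
top0 (np.float64(30.792147278785706), np.float32(159.46349))
side0 (np.float64(25.16482564806938), np.float32(91.90689))
a1 (np.float64(29.90218648314476), np.float32(36.208794))
a1s (np.float64(21.63022457063198), np.float32(37.890892))
74.61777685499409 [0.53023403 0.24122302 0.11443678]
stage o [0.52958791 0.24140077 0.        ]
b0 t 3.9 carr [30.0, 36, 20.1, 37] o [0.5296 0.2414 0.    ] yaw 74.62 slope_x,y deg [0. 0.] tau [ 0.371 -0.252 -0.297] F [-1.4  1.8  5.9] tcp [0.5302 0.2412 0.1144] [3.1413e+00 1.0000e-04 2.8731e+00] grip 0.0128 78
```

>>> jog_arm(steps=[[[0,0,0.002],[0,0,0],0.005],[[0,0,0.006],[0,0,0],0.005],[[0,0,0.012],[0,0,0],0.005],[[0,0,0.018],[0,0,0],0.005],[[0,0,0.024],[0,0,0],0.005],[[0,0,0.03],[0,0,0],0.005]])

```text
t: 4.6
tcp_pos: [0.5302, 0.2411, 0.1449]
tcp_rot: [3.142, 0.0, 2.873]
contact_force: [-0.6, -0.7, -7.4]
grip_width: 0.013
grip_force: 77.9
```

```bash
python3 -c "
from h import *
where('b1')"
```

```text
b1 t 4.6 carr [30.9, 39, 22.6, 37] o [0.5296 0.2412 0.0304] yaw 74.62 slope_x,y deg [-0.017  0.002] tau [0.012 0.009 0.014] F [ 0.3  1.  -9.3] tcp [0.5306 0.2412 0.1453] [3.1409e+00 1.2000e-03 2.8731e+00] grip 0.0127 78
```

>>> jog_arm(steps=[[[0.0005,0.002,0.008],[0,0,0],0.005],[[0.0015,0.006,0.018],[0,0,0],0.005],[[0.003,0.011,0.029],[0,0,0],0.005],[[0.0045,0.017,0.04],[0,0,0],0.005],[[0.006,0.022,0.051],[0,0,0],0.005],[[0.007,0.026,0.06],[0,0,0],0.005],[[0.008,0.0285,0.067],[0,0,0],0.005],[[0.008,0.029,0.07],[0,0,0],0.005]])

```text
t: 5.5
tcp_pos: [0.5385, 0.2705, 0.215]
tcp_rot: [3.141, 0.001, 2.873]
contact_force: [0.1, -0.1, -8.5]
grip_width: 0.0131
grip_force: 78.4
```

```bash
python3 -c "
from h import *
where('b2')"
```

```text
b2 t 5.5 carr [10.7, 83, 0.9, 38] o [0.5379 0.2707 0.1006] yaw 74.64 slope_x,y deg [ 0.01  -0.031] tau [-0.008  0.055  0.047] F [-1.2  0.2 -8.3] tcp [0.5383 0.2702 0.2145] [3.1414e+00 3.0000e-04 2.8732e+00] grip 0.0132 78
```

>>> jog_arm(steps=[[[0,0,0],[0,0,0],0.005],[[0,0,0],[0,0,0],0.005]])

```text
t: 5.8
tcp_pos: [0.538, 0.2699, 0.2139]
tcp_rot: [-3.141, -0.001, 2.873]
contact_force: [-0.4, 0.7, -8.3]
grip_width: 0.0128
grip_force: 78.4
```

```bash
python3 -c "
from h import *
where('b3')
R,o=stage_now(); r=[cv2.resize(carriage(cv2.imread(f'{t}_{n}.png'),R,o,n),None,fx=1.5,fy=1.5) for t in('b2','b3') for n in('top','side')]
cv2.imwrite('pics/r3.png',np.vstack([np.hstack(r[:2]),np.hstack(r[2:])]))
"
```

```text
b3 t 5.8 carr [15.2, 85, 5.1, 37] o [0.5372 0.27   0.0994] yaw 74.61 slope_x,y deg [-0.044  0.046] tau [-0.098  0.063  0.03 ] F [-0.4 -0.1 -8.3] tcp [0.538  0.2699 0.214 ] [-3.1412e+00 -5.0000e-04  2.8730e+00] grip 0.0124 78
```

View pics/r3.png

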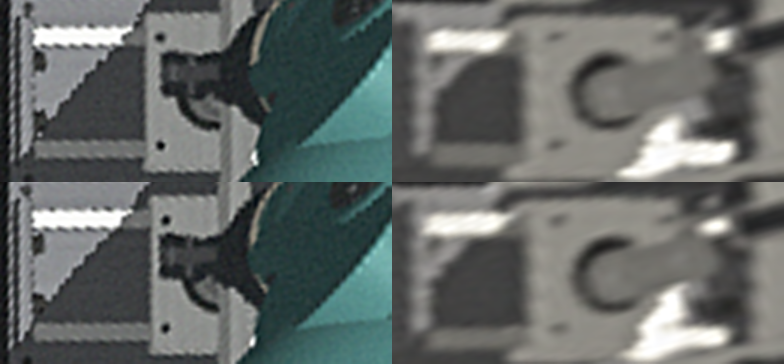

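The rectified views show the carriage edge at about column 147/1.5 (b2), then 153/1.5 (b3). The carriage is at +15 mm and drifting at about +14 mm/s, so the stage slopes slightly down to +x. I shift the stage along +x and tilt its +x end up.

>>> jog_arm(steps=[[[0.0005,0.002,0],[0.29,-0.08,0],0.005],[[0.0015,0.006,0],[0.29,-0.08,0],0.005],[[0.003,0.0105,0],[0.29,-0.08,0],0.005],[[0.004,0.0145,0],[0.29,-0.08,0],0.005],[[0.0045,0.0165,0],[0.15,-0.04,0],0.005]])

```text
t: 6.4
tcp_pos: [0.5428, 0.2871, 0.2142]
tcp_rot: [3.139, 0.0, 2.873]
contact_force: [0.1, 0.8, -8.4]
grip_width: 0.013
grip_force: 78.4
```

```bash
python3 -c "
from h import *
where('b4')"
```

```text
b4 t 6.4 carr [0.5, 81, -10.4, 37] o [0.5422 0.2876 0.0998] yaw 74.64 slope_x,y deg [0.137 0.008] tau [ 0.04  -0.019 -0.031] F [ 0.6 -0.3 -8.4] tcp [0.5427 0.287  0.2141] [ 3.1391e+00 -1.0000e-04  2.8736e+00] grip 0.013 78
```

>>> jog_arm(steps=[[[0,0,0],[0,0,0],0.005],[[0,0,0],[0,0,0],0.005],[[0,0,0],[0,0,0],0.005]])

```text
t: 6.8
tcp_pos: [0.5427, 0.2865, 0.2143]
tcp_rot: [3.139, 0.0, 2.873]
contact_force: [-0.2, 0.0, -7.8]
grip_width: 0.013
grip_force: 78.4
```

```bash
python3 -c "
from h import *
where('b5')"
```

```text
b5 t 6.8 carr [-1.9, 80, -13.3, 38] o [0.5421 0.2869 0.0999] yaw 74.61 slope_x,y deg [0.137 0.008] tau [ 0.015 -0.027 -0.015] F [-0.7 -0.5 -8.3] tcp [0.5427 0.2865 0.2143] [3.1388 0.     2.873 ] grip 0.013 78
```

>>> jog_arm(steps=[[[0,0,0],[-0.12,0.03,0],0.005],[[0,0,0],[-0.12,0.03,0],0.005],[[0,0,0],[-0.12,0.03,0],0.005],[[0,0,0],[-0.06,0.015,0],0.005],[[0,0,0],[-0.06,0.015,0],0.005]])

```text
t: 7.4
tcp_pos: [0.5427, 0.2866, 0.2143]
tcp_rot: [3.14, -0.0, 2.873]
contact_force: [0.8, -0.6, -8.3]
grip_width: 0.0125
grip_force: 78.4
```

```bash
python3 -c "
from h import *
where('b6')"
```

```text
b6 t 7.4 carr [-10.2, 81, -21.6, 38] o [0.5421 0.2869 0.0998] yaw 74.62 slope_x,y deg [0.08  0.009] tau [-0.017 -0.052  0.018] F [-0.6 -0.8 -7.8] tcp [0.5427 0.2866 0.2143] [3.1399 0.     2.8731] grip 0.0131 78
```

>>> jog_arm(steps=[[[0,0,0],[0,0,0],0.005],[[0,0,0],[0,0,0],0.005],[[0,0,0],[0,0,0],0.005]])

```text
t: 7.8
tcp_pos: [0.5427, 0.2866, 0.2143]
tcp_rot: [3.14, -0.0, 2.873]
contact_force: [0.8, 0.4, -8.9]
grip_width: 0.0129
grip_force: 78.4
```

```bash
python3 -c "
from h import *
where('b7')"
```

```text
b7 t 7.8 carr [-16.8, 81, -28.6, 38] o [0.5421 0.2869 0.0998] yaw 74.62 slope_x,y deg [0.077 0.009] tau [ 0.01  -0.025  0.032] F [-0.5 -0.4 -8.1] tcp [0.5427 0.2866 0.2143] [ 3.1399 -0.      2.8731] grip 0.0131 78
```

The sag grows with the carriage offset, so the carriage is unstable and drifting to -x. I fit a small model and plan the tilts with it.

```bash
cat > ctl.py <<'E'
import numpy as np, json
from scipy.optimize import least_squares
L=.09; LAG=.04; G=9.81*np.pi/180
# command log: (time, s along stage x [mm], tilt deg (+x end up)); meas: (t, x mm)
C=[(3.9,0,0),(4.6,0,0)]
def rows(t,S): C.extend((t+.1*(i+1),s,f) for i,(s,f) in enumerate(S))
exec(open("log.py").read())
def sim(p,C,x0,v0,t0,T,mu=.0098,ks=1.):
    k,b=p; c=np.array(C,float); dt=.005; t=np.arange(t0,T+dt/2,dt)
    se=np.interp(t-LAG,c[:,0],c[:,1]); f=np.interp(t-LAG,c[:,0],c[:,2]); ker=np.ones(10)/10
    sm=lambda q:np.convolve(np.pad(q,(5,4),'edge'),ker,'valid')
    u=sm(se)+L*1000*np.radians(sm(f)); x,v=x0,v0; w=v0   # w: carriage speed in the world, mm/s
    du=np.gradient(u,dt); w=v0+du[0]; X=[x];V=[v0]
    for i in range(1,len(t)):
        v=w-du[i]; fr=-np.clip(v*50,-1,1)*mu*1000
        w+=dt*(k*x+b-G*f[i]*1000+fr); x+=dt*(w-du[i]); X.append(x);V.append(w-du[i])
    return t,np.array(X),np.array(V)
m=np.array(M)
def fit(n0=0,prior=((1.,0.),(.5,8.))):
    q=m[n0:]
    def r(p):
        t,X,V=sim(p[:2],C,p[2],p[3],q[0,0],q[-1,0]); e=np.interp(q[:,0],t,X)-q[:,1]
        return np.r_[e,(p[0]-prior[0][0])/prior[1][0],(p[1]-prior[0][1])/prior[1][1],(p[3]-(0 if n0==0 else p[3]))*10]
    z=least_squares(r,[1,0,q[0,1],0],x_scale=[.3,5,3,5]); t,X,V=sim(z.x[:2],C,z.x[2],z.x[3],q[0,0],m[-1,0]+TAIL)
    return z.x,X[-1],V[-1],r(z.x)[:len(q)]
def plan(p,x,v,N=8,sref=None,fmax=.6):
    t0=m[-1,0]+TAIL; s0,f0=C[-1][1:]; s=np.zeros(N) if sref is None else np.array(sref)
    def r(f):
        c=C+[(t0,s0,f0)]+[(t0+.1*(i+1),s0+s[i],f[i]) for i in range(N)]+[(t0+.1*N+1,s0+s[-1],f[-1])]
        t,X,V=sim(p,c,x,v,t0,t0+.1*N+.1); return np.r_[X[-1],V[-1]*1.,np.diff(np.r_[f0,f])*12,X[::20]*.05, (f[-1]*G*1000-p[1]-p[0]*X[-1])*.3]
    z=least_squares(r,np.full(N,f0),bounds=(-fmax,fmax)); c=C+[(t0,s0,f0)]+[(t0+.1*(i+1),s0+s[i],f) for i,f in enumerate(z.x)]
    t,X,V=sim(p,c,x,v,t0,t0+.1*N); return z.x,X[-1],V[-1],np.abs(X).max()
E
cat > log.py <<'E'
rows(4.6+.1,[(2,0),(6,0),(11.4,0),(17.6,0),(22.8,0),(27,0),(29.6,0),(30.1,0)])
C.append((5.6,30.1,0)); rows(5.6,[(30.1,0)]*2)
C.append((5.9,30.1,0)); rows(5.9,[(32.1,.3),(36.3,.3),(41,.3),(45.1,.3),(47.2,.155)])
C.append((6.5,47.2,.155)); rows(6.5,[(47.2,.155)]*3)
C.append((6.9,47.2,.155)); rows(6.9,[(47.2,.03)]*3+[(47.2,.093)]*2)
C.append((7.5,47.2,.093)); rows(7.5,[(47.2,.093)]*3)
M=[(4.6,30.7),(5.5,10.7),(5.8,15.2),(6.4,.5),(6.8,-1.9),(7.4,-10.2),(7.8,-16.8)]
TAIL=.1
E
sed -i 's/^C=.*/C=[(3.9,0,0),(4.7,0,0)]/' ctl.py
cat > go.py <<'E'
from ctl import *
import sys
n0=int(sys.argv[1]) if len(sys.argv)>1 else 0
for pr in (((1.,0.),(.5,8.)),):
    p,x,v,e=fit(n0,pr); print("k,b",p[:2].round(2),"x,v",round(x,1),round(v,1),"res",e.round(1))
f,X,V,mx=plan(p[:2],x,v); print("tilt",f.round(2),"end",round(X,1),round(V,1),"max",round(mx,1), "now tilt",C[-1][2])
E
python3 go.py
```

```text
k,b [ 0.59 -2.35] x,v -19.6 -24.3 res [ 1.3 -1.1 -1.7  1.1  0.3  0.5 -0.5]
tilt [-0.45 -0.48 -0.44 -0.38 -0.27 -0.12  0.09 -0.08] end -25.6 1.5 max 25.8 now tilt 0.093
```

```bash
cat >> go.py <<'E'
if len(sys.argv)>2:
    S=eval(sys.argv[2]); f,X,V,mx=plan(p[:2],x,v,len(S),S); print("withS tilt",f.round(2),"end",round(X,1),round(V,1),round(mx,1))
E
python3 go.py 0 "[-2,-5,-9,-13,-17,-20,-22,-23]"
```

```text
k,b [ 0.59 -2.35] x,v -19.6 -24.3 res [ 1.3 -1.1 -1.7  1.1  0.3  0.5 -0.5]
tilt [-0.45 -0.48 -0.44 -0.38 -0.27 -0.12  0.09 -0.08] end -25.6 1.5 max 25.8 now tilt 0.093
withS tilt [-0.2  -0.2  -0.19 -0.18 -0.17 -0.16 -0.15 -0.1 ] end -14.5 -12.0 20.7
```

>>> jog_arm(steps=[[[-0.0005,-0.002,0],[-0.48,0.13,0],0.005],[[-0.0015,-0.005,0],[-0.48,0.13,0],0.005],[[-0.0025,-0.0085,0],[-0.48,0.13,0],0.005],[[-0.0035,-0.0125,0],[-0.43,0.12,0],0.005],[[-0.0045,-0.0165,0],[-0.34,0.09,0],0.005],[[-0.0055,-0.0195,0],[-0.19,0.05,0],0.005],[[-0.006,-0.021,0],[-0.14,0.04,0],0.005],[[-0.006,-0.022,0],[-0.14,0.04,0],0.005]])

```text
t: 8.7
tcp_pos: [0.5366, 0.2644, 0.2144]
tcp_rot: [-3.141, 0.0, 2.873]
contact_force: [0.4, -0.7, -7.5]
grip_width: 0.0131
grip_force: 78.4
```

```bash
python3 -c "
from h import *
where('b8');where('b9')"
```

```text
b8 t 8.7 carr [-1.6, 82, -12.2, 37] o [0.5359 0.2645 0.0999] yaw 74.6 slope_x,y deg [-0.061  0.005] tau [-0.028 -0.019  0.026] F [ 0.6 -0.5 -8.7] tcp [0.5367 0.2645 0.2143] [-3.1407e+00  1.0000e-04  2.8730e+00] grip 0.0131 78
b9 t 8.8 carr [-1.8, 83, -12.5, 38] o [0.536  0.2645 0.0999] yaw 74.61 slope_x,y deg [-0.071  0.005] tau [-0.016 -0.001 -0.011] F [ 0.   0.1 -8.4] tcp [0.5367 0.2647 0.2143] [-3.1407 -0.      2.8732] grip 0.0132 78
```

```bash
cat >> log.py <<'E'
C.append((7.9,47.2,.093)); rows(7.9,[(45.2,-.4),(42,-.4),(38.3,-.4),(34.2,-.355),(30.2,-.26),(27,-.105),(25.4,-.05),(24.4,-.05)])
C.append((8.9,24.4,-.05)); M+=[(8.7,-1.6),(8.8,-1.8)]
E
python3 go.py 0; python3 go.py 2
```

```text
k,b [ 1.2  -3.58] x,v 45.0 43.1 res [-4.7 -3.6 -2.4  5.5  8.3 15.  20.4 38.5 42.7]
tilt [0.6 0.6 0.6 0.6 0.6 0.6 0.6 0.6] end 69.6 16.5 max 69.6 now tilt -0.05
k,b [1.01 3.35] x,v -62.5 -50.4 res [  0.2  -3.4  -7.5 -13.4 -20.8 -51.9 -55.8]
tilt [-0.6 -0.6 -0.6 -0.6 -0.6 -0.6 -0.6 -0.6] end -95.2 -30.8 max 95.2 now tilt -0.05
```

```bash
python3 - <<'E'
s=open("ctl.py").read()
s=s.replace("z=least_squares(r,[1,0,q[0,1],0],x_scale=[.3,5,3,5]);","z=min((least_squares(r,[k,b,q[0,1],v],x_scale=[.3,5,3,5]) for k in(.3,1) for b in(-6,-2,2) for v in((0,) if n0==0 else (-10,0,12))),key=lambda z:z.cost);")
open("ctl.py","w").write(s)
E
python3 go.py 0; python3 go.py 2;python3 go.py 4
```

```text
k,b [ 0.45 -0.43] x,v -1.6 0.3 res [ 1.9 -1.1 -1.9  0.6 -0.3  0.6  0.6 -0.5  0.1]
tilt [-0.05 -0.05 -0.05 -0.05 -0.05 -0.05 -0.05 -0.01] end -1.6 0.1 max 1.6 now tilt -0.05
k,b [0.7  2.91] x,v -1.4 1.7 res [-0.   0.5 -0.8  0.1  0.4 -0.5  0.3]
tilt [-0.05 -0.05 -0.05 -0.04 -0.03 -0.02 -0.01  0.02] end 0.0 0.7 max 1.4 now tilt -0.05
k,b [0.75 4.68] x,v -1.3 2.7 res [-0.1  0.1  0.2 -0.6  0.3]
tilt [-0.03 -0.02 -0.01 -0.01 -0.01 -0.01  0.    0.03] end 0.3 0.4 max 1.3 now tilt -0.05
```

>>> jog_arm(steps=[[[0,0,0],[0.04,-0.01,0],0.005],[[0,0,0],[0.04,-0.01,0],0.005],[[0,0,0],[0.05,-0.015,0],0.005],[[0,0,0],[0.06,-0.015,0],0.005],[[0,0,0],[0.06,-0.015,0],0.005]])

```text
t: 9.4
tcp_pos: [0.5367, 0.2646, 0.2143]
tcp_rot: [3.141, -0.0, 2.873]
contact_force: [-0.3, 0.7, -8.7]
grip_width: 0.0127
grip_force: 78.4
```

```bash
python3 -c "
from h import *
where('c0')"
```

```text
c0 t 9.4 carr [-2.0, 81, -12.3, 38] o [0.536  0.2648 0.0998] yaw 74.62 slope_x,y deg [-0.008  0.012] tau [-0.015 -0.01  -0.019] F [ 0.2 -0.2 -7.9] tcp [0.5367 0.2646 0.2143] [ 3.1414 -0.      2.8732] grip 0.0131 78
```

>>> jog_arm(steps=[[[0,0,0],[0,0,0],0.005],[[0,0,0],[0,0,0],0.005],[[0,0,0],[0,0,0],0.005],[[0,0,0],[0,0,0],0.005]])

```text
t: 9.9
tcp_pos: [0.5367, 0.2646, 0.2143]
tcp_rot: [3.141, -0.0, 2.873]
contact_force: [-0.0, 0.3, -8.2]
grip_width: 0.0133
grip_force: 78.4
```

```bash
python3 -c "
from h import *
where('c1')"
```

```text
c1 t 9.9 carr [-2.0, 81, -12.4, 37] o [0.536  0.2648 0.0998] yaw 74.62 slope_x,y deg [-0.011  0.015] tau [0.011 0.042 0.006] F [ 0.5 -0.2 -7.4] tcp [0.5367 0.2646 0.2143] [ 3.1414 -0.      2.8731] grip 0.013 78
```

The carriage sits still at about -2 mm. I hold to complete the three seconds.

>>> jog_arm(steps=[[[0,0,0],[0,0,0],0.005],[[0,0,0],[0,0,0],0.005],[[0,0,0],[0,0,0],0.005],[[0,0,0],[0,0,0],0.005],[[0,0,0],[0,0,0],0.005],[[0,0,0],[0,0,0],0.005],[[0,0,0],[0,0,0],0.005],[[0,0,0],[0,0,0],0.005]])

```text
t: 10.8
tcp_pos: [0.5367, 0.2646, 0.2143]
tcp_rot: [3.141, -0.0, 2.873]
contact_force: [-0.3, -0.3, -8.7]
grip_width: 0.0127
grip_force: 78.4
```

>>> jog_arm(steps=[[[0,0,0],[0,0,0],0.005],[[0,0,0],[0,0,0],0.005],[[0,0,0],[0,0,0],0.005],[[0,0,0],[0,0,0],0.005],[[0,0,0],[0,0,0],0.005],[[0,0,0],[0,0,0],0.005],[[0,0,0],[0,0,0],0.005],[[0,0,0],[0,0,0],0.005]])

```text
t: 11.6
tcp_pos: [0.5367, 0.2646, 0.2143]
tcp_rot: [3.141, -0.0, 2.873]
contact_force: [0.1, 0.4, -8.0]
grip_width: 0.013
grip_force: 78.4
```

>>> jog_arm(steps=[[[0,0,0],[0,0,0],0.005],[[0,0,0],[0,0,0],0.005],[[0,0,0],[0,0,0],0.005],[[0,0,0],[0,0,0],0.005],[[0,0,0],[0,0,0],0.005],[[0,0,0],[0,0,0],0.005],[[0,0,0],[0,0,0],0.005],[[0,0,0],[0,0,0],0.005]])

```text
t: 12.4
tcp_pos: [0.5367, 0.2646, 0.2143]
tcp_rot: [3.141, -0.0, 2.873]
contact_force: [-0.4, -0.1, -8.2]
grip_width: 0.013
grip_force: 78.4
```

```bash
python3 - <<'E'
from h import *
where('c2')
# plate refit: line-fitted edges of the top contour, z fixed
q=np.load("q.npz"); qt=q["qt"]; qs=q["qs"]
from scipy.spatial.distance import cdist
X=np.array([(a*.15,b*.125,.04) for a,b in((1,-1),(1,1),(-1,1),(-1,-1))])
for use in(("top",),("side",),("top","side")):
    def fp(p):
        R,o=pose(p[0],p[1],0,p[2]); W=X@R.T+o; e=[]
        for n,k in(("top",qt),("side",qs)):
            if n in use: u=proj(n,W); e.append(u-k[cdist(u,k).argmin(1)])
        return np.concatenate(e).ravel()
    r=least_squares(fp,[.48,-.247,1.53],loss='soft_l1'); print(use,r.x[:2].round(4),np.degrees(r.x[2]).round(2),fp(r.x).round(1))
t=cv2.imread("top0.png"); g=cv2.cvtColor(t,cv2.COLOR_BGR2HSV); m=((g[...,2]>90)&(g[...,1]<40)).astype(np.uint8); m[:,:300]=0;m[:200]=0;m[:,425:]=0
c=max(cv2.findContours(m,0,1)[0],key=cv2.contourArea)[:,0].astype(float)
Ri,ti,K=P["top"]["R"],P["top"]["t"],P["top"]["mtx"]; d=np.c_[c,np.ones(len(c))]@np.linalg.inv(K).T@Ri; Cc=-Ri.T@ti; w=Cc+d*((.04-Cc[2])/d[:,2:])
print(cv2.minAreaRect((w[:,:2]*1000).astype(np.float32)))
E
```

```text
c2 t 12.4 carr [-2.1, 81, -12.8, 38] o [0.536  0.2648 0.0998] yaw 74.62 slope_x,y deg [-0.007  0.012] tau [-0.033  0.02  -0.047] F [ 0.1  0.5 -8.4] tcp [0.5367 0.2646 0.2143] [ 3.1415 -0.      2.8732] grip 0.013 78
('top',) [ 0.4796 -0.2467] 87.97 [-0.8 -1.2 -0.8  0.8  0.9  0.7  0.7 -0.6]
('side',) [ 0.4779 -0.2497] 86.98 [ 0.1 -0.3 -0.3  0.3 -0.9  0.3  1.9 -0.5]
('top', 'side') [ 0.4791 -0.2479] 87.56 [-0.  -1.4 -0.7  0.5  1.   1.2  1.5 -0.1 -0.6 -0.8 -0.4  0.2 -0.2 -0.3
  1.8 -1.6]
((479.94940185546875, -246.2391357421875), (297.606201171875, 248.4923553466797), 87.61809539794922)
```

```bash
cat > carry.py <<'E'
import numpy as np,sys
from scipy.spatial.transform import Rotation as Ro
T=8.;D=np.array([-.057,-.512]);Y0,DY=74.62,13.;L=.09
f0=0.
def ref(t,df=0,ds=0):
    u=np.clip(t/T,0,1); s=10*u**3-15*u**4+6*u**5; a=(60*u-180*u**2+120*u**3)/T**2
    yaw=np.radians(Y0+DY*s); ax=np.array([np.cos(yaw),np.sin(yaw)]); A=a*D@ax
    f=np.degrees(-A/9.81)+f0+df; fr=np.radians(f)
    p=D*s+ax*(ds-L*(fr-np.radians(f0)))
    ay=np.array([-ax[1],ax[0],0]); R=Ro.from_rotvec(-fr*ay)*Ro.from_euler('z',yaw)
    return p,R,f
def rows(t0,tc,n=8,df=0,ds=0,df0=0,ds0=0):
    # t0: plan time at last command, tc: plan time now; df,ds: corrections per row
    p0,R0,_=ref(t0,df0,ds0); out=[]
    df=np.broadcast_to(df,n); ds=np.broadcast_to(ds,n)
    for k in range(n):
        p,R,f=ref(tc+.1*(k+1),df[k],ds[k]); r=np.degrees((R*R0.inv()).as_rotvec()); q=p-p0
        out.append(f"[[{q[0]:.4f},{q[1]:.4f},0],[{r[0]:.2f},{r[1]:.2f},{r[2]:.2f}],0.005]")
    print(f"t {t0}->{tc+.1*n}: ["+",".join(out)+"]")
E
python3 -c "
from carry import *
rows(0,0);rows(.8,.8)"
```

```text
t 0->0.8: [[[-0.0000,-0.0001,0],[0.03,-0.01,0.00],0.005],[[-0.0000,-0.0002,0],[0.06,-0.02,0.00],0.005],[[-0.0001,-0.0004,0],[0.09,-0.02,0.01],0.005],[[-0.0001,-0.0008,0],[0.11,-0.03,0.02],0.005],[[-0.0002,-0.0014,0],[0.14,-0.04,0.03],0.005],[[-0.0003,-0.0022,0],[0.16,-0.04,0.05],0.005],[[-0.0004,-0.0033,0],[0.18,-0.05,0.08],0.005],[[-0.0006,-0.0047,0],[0.19,-0.05,0.11],0.005]]
t 0.8->1.6: [[[-0.0002,-0.0018,0],[0.01,-0.00,0.04],0.005],[[-0.0004,-0.0039,0],[0.03,-0.01,0.10],0.005],[[-0.0007,-0.0064,0],[0.04,-0.01,0.16],0.005],[[-0.0010,-0.0093,0],[0.05,-0.01,0.23],0.005],[[-0.0014,-0.0127,0],[0.05,-0.01,0.32],0.005],[[-0.0018,-0.0165,0],[0.06,-0.02,0.42],0.005],[[-0.0023,-0.0207,0],[0.06,-0.02,0.52],0.005],[[-0.0028,-0.0254,0],[0.07,-0.02,0.64],0.005]]
```

>>> jog_arm(steps=[[[0,-0.0001,0],[0.03,-0.01,0],0.005],[[0,-0.0002,0],[0.06,-0.02,0],0.005],[[-0.0001,-0.0004,0],[0.09,-0.02,0.01],0.005],[[-0.0001,-0.0008,0],[0.11,-0.03,0.02],0.005],[[-0.0002,-0.0014,0],[0.14,-0.04,0.03],0.005],[[-0.0003,-0.0022,0],[0.16,-0.04,0.05],0.005],[[-0.0004,-0.0033,0],[0.18,-0.05,0.08],0.005],[[-0.0006,-0.0047,0],[0.19,-0.05,0.11],0.005]])

```text
t: 13.3
tcp_pos: [0.5361, 0.2598, 0.2143]
tcp_rot: [3.138, -0.0, 2.875]
contact_force: [-0.0, -0.2, -8.6]
grip_width: 0.0129
grip_force: 78.4
```

>>> jog_arm(steps=[[[-0.0002,-0.0018,0],[0.01,0,0.04],0.005],[[-0.0004,-0.0039,0],[0.03,-0.01,0.1],0.005],[[-0.0007,-0.0064,0],[0.04,-0.01,0.16],0.005],[[-0.001,-0.0093,0],[0.05,-0.01,0.23],0.005],[[-0.0014,-0.0127,0],[0.05,-0.01,0.32],0.005],[[-0.0018,-0.0165,0],[0.06,-0.02,0.42],0.005],[[-0.0023,-0.0207,0],[0.06,-0.02,0.52],0.005],[[-0.0028,-0.0254,0],[0.07,-0.02,0.64],0.005]])

```text
t: 14.1
tcp_pos: [0.5332, 0.2341, 0.2143]
tcp_rot: [3.137, -0.0, 2.886]
contact_force: [-0.1, 0.6, -7.5]
grip_width: 0.0129
grip_force: 78.4
```

```bash
python3 -c "
from h import *
where('d1')
from carry import *
rows(1.6,1.7);rows(2.5,2.5)"
```

```text
d1 t 14.1 carr [-2.2, 83, -15.0, 38] o [0.5327 0.2348 0.0999] yaw 75.38 slope_x,y deg [0.261 0.012] tau [-0.     0.026  0.031] F [-0.1 -1.7 -8.6] tcp [0.5332 0.2339 0.2144] [ 3.1368 -0.      2.8858] grip 0.013 78
t 1.6->2.5: [[[-0.0012,-0.0108,0],[-0.00,0.00,0.27],0.005],[[-0.0019,-0.0168,0],[-0.00,0.00,0.43],0.005],[[-0.0026,-0.0233,0],[-0.01,0.00,0.59],0.005],[[-0.0034,-0.0303,0],[-0.01,0.00,0.77],0.005],[[-0.0042,-0.0377,0],[-0.02,0.00,0.96],0.005],[[-0.0051,-0.0455,0],[-0.02,0.01,1.16],0.005],[[-0.0060,-0.0538,0],[-0.03,0.01,1.37],0.005],[[-0.0069,-0.0624,0],[-0.04,0.01,1.59],0.005]]
t 2.5->3.3: [[[-0.0010,-0.0090,0],[-0.01,0.00,0.23],0.005],[[-0.0020,-0.0184,0],[-0.02,0.00,0.47],0.005],[[-0.0031,-0.0282,0],[-0.03,0.01,0.72],0.005],[[-0.0042,-0.0383,0],[-0.05,0.01,0.97],0.005],[[-0.0054,-0.0487,0],[-0.06,0.01,1.24],0.005],[[-0.0066,-0.0593,0],[-0.07,0.02,1.51],0.005],[[-0.0078,-0.0702,0],[-0.09,0.02,1.79],0.005],[[-0.0090,-0.0814,0],[-0.10,0.02,2.07],0.005]]
```

>>> jog_arm(steps=[[[-0.0012,-0.0108,0],[0,0,0.27],0.005],[[-0.0019,-0.0168,0],[0,0,0.43],0.005],[[-0.0026,-0.0233,0],[-0.01,0,0.59],0.005],[[-0.0034,-0.0303,0],[-0.01,0,0.77],0.005],[[-0.0042,-0.0377,0],[-0.02,0,0.96],0.005],[[-0.0051,-0.0455,0],[-0.02,0.01,1.16],0.005],[[-0.006,-0.0538,0],[-0.03,0.01,1.37],0.005],[[-0.0069,-0.0624,0],[-0.04,0.01,1.59],0.005]])

```text
t: 15.0
tcp_pos: [0.5263, 0.1714, 0.2143]
tcp_rot: [3.137, -0.0, 2.914]
contact_force: [0.0, -0.7, -8.7]
grip_width: 0.013
grip_force: 78.5
```

>>> jog_arm(steps=[[[-0.001,-0.009,0],[-0.01,0,0.23],0.005],[[-0.002,-0.0184,0],[-0.02,0,0.47],0.005],[[-0.0031,-0.0282,0],[-0.03,0.01,0.72],0.005],[[-0.0042,-0.0383,0],[-0.05,0.01,0.97],0.005],[[-0.0054,-0.0487,0],[-0.06,0.01,1.24],0.005],[[-0.0066,-0.0593,0],[-0.07,0.02,1.51],0.005],[[-0.0078,-0.0702,0],[-0.09,0.02,1.79],0.005],[[-0.009,-0.0814,0],[-0.1,0.02,2.07],0.005]])

```text
t: 15.8
tcp_pos: [0.5173, 0.0898, 0.2143]
tcp_rot: [3.139, -0.0, 2.95]
contact_force: [-0.0, -0.3, -8.3]
grip_width: 0.0128
grip_force: 78.5
```

```bash
python3 -c "
from h import *
where('d2')
from carry import *
rows(3.3,3.4);rows(4.2,4.2)"
```

```text
d2 t 15.8 carr [-2.0, 91, -14.1, 99] o [0.5166 0.0901 0.0999] yaw 79.05 slope_x,y deg [0.115 0.008] tau [-0.009 -0.141 -0.04 ] F [-0.1  0.5 -8.3] tcp [0.5173 0.0893 0.2143] [3.1395e+00 1.0000e-04 2.9491e+00] grip 0.0127 79
t 3.3->4.2: [[[-0.0025,-0.0229,0],[-0.03,0.01,0.58],0.005],[[-0.0038,-0.0345,0],[-0.05,0.01,0.88],0.005],[[-0.0051,-0.0463,0],[-0.07,0.01,1.18],0.005],[[-0.0065,-0.0582,0],[-0.08,0.01,1.48],0.005],[[-0.0078,-0.0701,0],[-0.10,0.02,1.79],0.005],[[-0.0091,-0.0821,0],[-0.12,0.02,2.09],0.005],[[-0.0105,-0.0941,0],[-0.13,0.02,2.39],0.005],[[-0.0118,-0.1060,0],[-0.15,0.03,2.70],0.005]]
t 4.2->5.0: [[[-0.0013,-0.0119,0],[-0.02,0.00,0.30],0.005],[[-0.0026,-0.0237,0],[-0.03,0.00,0.60],0.005],[[-0.0039,-0.0353,0],[-0.05,0.01,0.90],0.005],[[-0.0052,-0.0469,0],[-0.07,0.01,1.19],0.005],[[-0.0065,-0.0582,0],[-0.08,0.01,1.48],0.005],[[-0.0077,-0.0694,0],[-0.10,0.01,1.76],0.005],[[-0.0089,-0.0803,0],[-0.11,0.01,2.04],0.005],[[-0.0101,-0.0909,0],[-0.13,0.02,2.31],0.005]]
```

Tracking is nearly perfect, so I continue.

>>> jog_arm(steps=[[[-0.0025,-0.0229,0],[-0.03,0.01,0.58],0.005],[[-0.0038,-0.0345,0],[-0.05,0.01,0.88],0.005],[[-0.0051,-0.0463,0],[-0.07,0.01,1.18],0.005],[[-0.0065,-0.0582,0],[-0.08,0.01,1.48],0.005],[[-0.0078,-0.0701,0],[-0.1,0.02,1.79],0.005],[[-0.0091,-0.0821,0],[-0.12,0.02,2.09],0.005],[[-0.0105,-0.0941,0],[-0.13,0.02,2.39],0.005],[[-0.0118,-0.106,0],[-0.15,0.03,2.7],0.005]])

```text
t: 16.7
tcp_pos: [0.5054, -0.0163, 0.2143]
tcp_rot: [-3.141, -0.0, 2.998]
contact_force: [0.2, 0.2, -8.9]
grip_width: 0.013
grip_force: 78.8
```

>>> jog_arm(steps=[[[-0.0013,-0.0119,0],[-0.02,0,0.3],0.005],[[-0.0026,-0.0237,0],[-0.03,0,0.6],0.005],[[-0.0039,-0.0353,0],[-0.05,0.01,0.9],0.005],[[-0.0052,-0.0469,0],[-0.07,0.01,1.19],0.005],[[-0.0065,-0.0582,0],[-0.08,0.01,1.48],0.005],[[-0.0077,-0.0694,0],[-0.1,0.01,1.76],0.005],[[-0.0089,-0.0803,0],[-0.11,0.01,2.04],0.005],[[-0.0101,-0.0909,0],[-0.13,0.02,2.31],0.005]])

```text
t: 17.5
tcp_pos: [0.4954, -0.1071, 0.2143]
tcp_rot: [-3.139, -0.0, 3.038]
contact_force: [-0.1, 0.1, -8.1]
grip_width: 0.0125
grip_force: 78.8
```

```bash
python3 -c "
from h import *
where('d3')
from carry import *
rows(5.0,5.1);rows(5.9,5.9)"
```

```text
d3 t 17.5 carr [-43.1, 9, -15.2, 118] o [ 0.4947 -0.1074  0.0998] yaw 84.06 slope_x,y deg [-0.167  0.017] tau [ 0.034 -0.183  0.053] F [ 0.3  0.5 -8.4] tcp [ 0.4955 -0.1074  0.2142] [-3.1388e+00 -2.0000e-04  3.0366e+00] grip 0.013 79
t 5.0->5.8999999999999995: [[[-0.0023,-0.0205,0],[-0.03,0.00,0.52],0.005],[[-0.0034,-0.0302,0],[-0.04,0.00,0.77],0.005],[[-0.0044,-0.0396,0],[-0.05,0.00,1.01],0.005],[[-0.0054,-0.0486,0],[-0.06,0.01,1.24],0.005],[[-0.0064,-0.0573,0],[-0.07,0.01,1.46],0.005],[[-0.0073,-0.0655,0],[-0.08,0.01,1.67],0.005],[[-0.0082,-0.0734,0],[-0.09,0.01,1.87],0.005],[[-0.0090,-0.0808,0],[-0.09,0.01,2.05],0.005]]
t 5.9->6.7: [[[-0.0008,-0.0070,0],[-0.01,0.00,0.18],0.005],[[-0.0015,-0.0135,0],[-0.01,0.00,0.34],0.005],[[-0.0022,-0.0195,0],[-0.01,0.00,0.50],0.005],[[-0.0028,-0.0252,0],[-0.01,0.00,0.64],0.005],[[-0.0034,-0.0303,0],[-0.01,0.00,0.77],0.005],[[-0.0039,-0.0350,0],[-0.01,0.00,0.89],0.005],[[-0.0044,-0.0392,0],[-0.01,0.00,1.00],0.005],[[-0.0048,-0.0430,0],[0.00,-0.00,1.09],0.005]]
```

>>> jog_arm(steps=[[[-0.0023,-0.0205,0],[-0.03,0,0.52],0.005],[[-0.0034,-0.0302,0],[-0.04,0,0.77],0.005],[[-0.0044,-0.0396,0],[-0.05,0,1.01],0.005],[[-0.0054,-0.0486,0],[-0.06,0.01,1.24],0.005],[[-0.0064,-0.0573,0],[-0.07,0.01,1.46],0.005],[[-0.0073,-0.0655,0],[-0.08,0.01,1.67],0.005],[[-0.0082,-0.0734,0],[-0.09,0.01,1.87],0.005],[[-0.009,-0.0808,0],[-0.09,0.01,2.05],0.005]])

```text
t: 18.4
tcp_pos: [0.4864, -0.1876, 0.2143]
tcp_rot: [-3.137, -0.0, 3.074]
contact_force: [0.5, -0.7, -7.4]
grip_width: 0.0126
grip_force: 78.9
```

>>> jog_arm(steps=[[[-0.0008,-0.007,0],[-0.01,0,0.18],0.005],[[-0.0015,-0.0135,0],[-0.01,0,0.34],0.005],[[-0.0022,-0.0195,0],[-0.01,0,0.5],0.005],[[-0.0028,-0.0252,0],[-0.01,0,0.64],0.005],[[-0.0034,-0.0303,0],[-0.01,0,0.77],0.005],[[-0.0039,-0.035,0],[-0.01,0,0.89],0.005],[[-0.0044,-0.0392,0],[-0.01,0,1.0],0.005],[[-0.0048,-0.043,0],[0,0,1.09],0.005]])

```text
t: 19.2
tcp_pos: [0.4816, -0.2303, 0.2143]
tcp_rot: [-3.137, -0.0, 3.092]
contact_force: [0.2, -0.4, -7.8]
grip_width: 0.0128
grip_force: 78.9
```

```bash
python3 -c "
from h import *
where('d4')
from carry import *
rows(6.7,6.8);rows(7.6,7.6,4)
R,o=stage_now(); r=[cv2.resize(carriage(cv2.imread(f'd4_{n}.png'),R,o,n),None,fx=1.5,fy=1.5) for n in('top','side')]
cv2.imwrite('pics/d4.png',np.hstack(r))
"
```

```text
d4 t 19.2 carr [-2.2, 0, -15.7, 140] o [ 0.4809 -0.2308  0.0998] yaw 87.19 slope_x,y deg [-0.256  0.023] tau [ 0.082 -0.091  0.016] F [-0.6  0.3 -7.3] tcp [ 0.4817 -0.2304  0.2142] [-3.1373e+00 -2.0000e-04  3.0920e+00] grip 0.0131 79
t 6.7->7.6: [[[-0.0007,-0.0063,0],[0.02,-0.00,0.16],0.005],[[-0.0010,-0.0088,0],[0.03,-0.00,0.22],0.005],[[-0.0012,-0.0109,0],[0.04,-0.00,0.28],0.005],[[-0.0014,-0.0127,0],[0.06,-0.00,0.32],0.005],[[-0.0016,-0.0141,0],[0.07,-0.00,0.35],0.005],[[-0.0017,-0.0152,0],[0.09,-0.00,0.38],0.005],[[-0.0018,-0.0160,0],[0.11,-0.01,0.40],0.005],[[-0.0018,-0.0166,0],[0.14,-0.01,0.42],0.005]]
t 7.6->8.0: [[[-0.0000,-0.0004,0],[0.03,-0.00,0.01],0.005],[[-0.0001,-0.0006,0],[0.06,-0.00,0.01],0.005],[[-0.0001,-0.0007,0],[0.09,-0.00,0.01],0.005],[[-0.0001,-0.0008,0],[0.12,-0.01,0.02],0.005]]
```

View pics/d4.png

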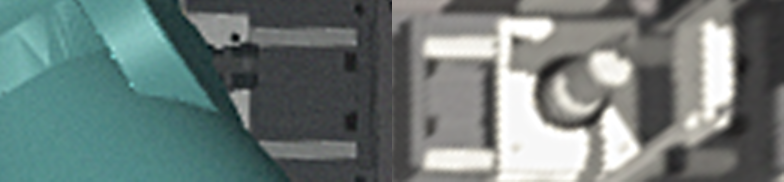

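The top view now shows the carriage's +x edge at about column 249 and the side view its -x edge at about column 108. The carriage is near -9 mm, drifting slightly to -x. I add a small corrective tilt and a +x edge detector.

```bash
cat >> h.py <<'E'
def edge2(im,R,o,n="top"):
    g=cv2.GaussianBlur(cv2.cvtColor(carriage(im,R,o,n),cv2.COLOR_BGR2GRAY).astype(np.float32),(0,0),1.2)
    d=(g[:,:-5]-g[:,5:])[np.r_[24:30,90:108]]; d=(g[:,:-5]-g[:,5:])[np.r_[28:32,40:46,74:80]]; d=np.median(d,0)
    x=np.arange(len(d))+2.5-130; d=np.where((x>15)&(x<75),d,-99); k=int(d.argmax()); a,b,c=d[k-1:k+2]
    return x[k]+.5*(a-c)/(a-2*b+c)-45,b
_w=where
def where(tag):
    R,o=stage_now(); _w(tag); print("  +x edge top",np.round(edge2(cv2.imread(f"{tag}_top.png"),R,o),1))
E
python3 - <<'E'
from h import *
G=np.load("grip.npz")
# stage pose of d4 still current
R,o=stage_now(); print(edge2(cv2.imread("d4_top.png"),R,o))
from carry import *
d=[-.06,-.12,-.12,-.12,-.12,-.12,-.1,-.08]
rows(6.7,6.8,8,d); rows(7.6,7.6,4,0,0,-.08)
E
```

```text
(np.float64(-8.092864841222763), np.float32(17.152199))
t 6.7->7.6: [[[-0.0007,-0.0062,0],[-0.04,0.00,0.16],0.005],[[-0.0010,-0.0086,0],[-0.09,0.00,0.22],0.005],[[-0.0012,-0.0107,0],[-0.08,0.00,0.28],0.005],[[-0.0014,-0.0125,0],[-0.06,0.00,0.32],0.005],[[-0.0016,-0.0139,0],[-0.05,0.00,0.35],0.005],[[-0.0017,-0.0150,0],[-0.03,0.00,0.38],0.005],[[-0.0018,-0.0158,0],[0.01,-0.00,0.40],0.005],[[-0.0018,-0.0165,0],[0.06,-0.00,0.42],0.005]]
t 7.6->8.0: [[[-0.0000,-0.0005,0],[0.11,-0.00,0.01],0.005],[[-0.0001,-0.0007,0],[0.14,-0.01,0.01],0.005],[[-0.0001,-0.0008,0],[0.17,-0.01,0.01],0.005],[[-0.0001,-0.0009,0],[0.20,-0.01,0.02],0.005]]
```

>>> jog_arm(steps=[[[-0.0007,-0.0062,0],[-0.04,0,0.16],0.005],[[-0.001,-0.0086,0],[-0.09,0,0.22],0.005],[[-0.0012,-0.0107,0],[-0.08,0,0.28],0.005],[[-0.0014,-0.0125,0],[-0.06,0,0.32],0.005],[[-0.0016,-0.0139,0],[-0.05,0,0.35],0.005],[[-0.0017,-0.015,0],[-0.03,0,0.38],0.005],[[-0.0018,-0.0158,0],[0.01,0,0.4],0.005],[[-0.0018,-0.0165,0],[0.06,0,0.42],0.005]])

```text
t: 20.1
tcp_pos: [0.4799, -0.2465, 0.2143]
tcp_rot: [-3.139, -0.0, 3.1]
contact_force: [0.0, -0.3, -7.9]
grip_width: 0.013
grip_force: 78.9
```

>>> jog_arm(steps=[[[0,-0.0005,0],[0.11,0,0.01],0.005],[[-0.0001,-0.0007,0],[0.14,-0.01,0.01],0.005],[[-0.0001,-0.0008,0],[0.17,-0.01,0.01],0.005],[[-0.0001,-0.0009,0],[0.2,-0.01,0.02],0.005]])

```text
t: 20.5
tcp_pos: [0.4798, -0.2474, 0.2143]
tcp_rot: [3.141, -0.0, 3.1]
contact_force: [-0.4, -0.0, -8.0]
grip_width: 0.0132
grip_force: 78.9
```

```bash
python3 -c "
from h import *
where('e1');where('e2');where('e3')"
```

```text
e1 t 20.5 carr [-23.8, 0, -14.1, 139] o [ 0.4791 -0.2474  0.0999] yaw 87.62 slope_x,y deg [0.004 0.022] tau [ 0.011 -0.04   0.02 ] F [ 0.1 -0.4 -8.2] tcp [ 0.4798 -0.2474  0.2142] [ 3.1411e+00 -3.0000e-04  3.1001e+00] grip 0.0132 79
  +x edge top [-11.4  17.1]
e2 t 20.6 carr [-41.9, 0, -14.2, 139] o [ 0.4791 -0.2473  0.0998] yaw 87.62 slope_x,y deg [0.008 0.025] tau [-0.007  0.034 -0.005] F [-0.3 -0.7 -8. ] tcp [ 0.4798 -0.2474  0.2143] [ 3.1412e+00 -3.0000e-04  3.1001e+00] grip 0.0129 79
  +x edge top [-11.5  18.6]
e3 t 20.7 carr [-20.2, 0, -14.1, 139] o [ 0.4791 -0.2473  0.0998] yaw 87.62 slope_x,y deg [0.003 0.024] tau [-0.009 -0.025 -0.053] F [-0.3 -0.2 -8.5] tcp [ 0.4798 -0.2474  0.2143] [ 3.1412e+00 -3.0000e-04  3.1000e+00] grip 0.0129 79
  +x edge top [-11.4  17.9]
```

The carriage is at rest near -10 mm. I slip the stage 11 mm to -x quickly, so the carriage stays put by inertia, and then return slowly within the friction band.

>>> jog_arm(steps=[[[0,-0.001,0],[0,0,0],0.005],[[0,-0.004,0],[0,0,0],0.005],[[0,-0.0075,0],[0,0,0],0.005],[[-0.0005,-0.01,0],[0,0,0],0.005],[[-0.0005,-0.011,0],[0,0,0],0.005],[[-0.0005,-0.011,0],[0,0,0],0.005]])

```text
t: 21.4
tcp_pos: [0.4792, -0.2586, 0.2142]
tcp_rot: [3.141, -0.0, 3.1]
contact_force: [0.1, 0.3, -8.2]
grip_width: 0.0129
grip_force: 78.9
```

```bash
python3 -c "
from h import *
where('e4');where('e5');where('e6')
import carry; from carry import *
carry.T=3.;carry.D=np.array([.0005,.011]);carry.Y0=87.62;carry.DY=0
rows(0,0,8);rows(.8,.8,8);rows(1.6,1.6);rows(2.4,2.4,6)"
```

```text
e4 t 21.4 carr [10.1, 0, -7.4, 139] o [ 0.4785 -0.2585  0.0998] yaw 87.61 slope_x,y deg [0.004 0.028] tau [-0.016 -0.043  0.049] F [-0.5  0.2 -8.2] tcp [ 0.4793 -0.2584  0.2143] [ 3.1412e+00 -3.0000e-04  3.1000e+00] grip 0.013 79
  +x edge top [-2.4 85.2]
e5 t 21.5 carr [-47.8, 0, -8.5, 135] o [ 0.4785 -0.2583  0.0998] yaw 87.62 slope_x,y deg [0.006 0.025] tau [-0.041 -0.028 -0.041] F [-0.2  0.2 -8.3] tcp [ 0.4793 -0.2583  0.2143] [ 3.1411e+00 -2.0000e-04  3.1001e+00] grip 0.013 79
  +x edge top [-3.6 84.4]
e6 t 21.6 carr [-30.4, 0, -9.4, 141] o [ 0.4786 -0.2582  0.0998] yaw 87.62 slope_x,y deg [0.008 0.022] tau [-0.063 -0.084 -0.007] F [ 0.3 -0.9 -8.2] tcp [ 0.4793 -0.2583  0.2143] [ 3.1412e+00 -2.0000e-04  3.1002e+00] grip 0.0133 79
  +x edge top [-4.  74.6]
t 0->0.8: [[[0.0000,0.0000,0],[-0.01,0.00,0.00],0.005],[[0.0000,0.0001,0],[-0.02,0.00,0.00],0.005],[[0.0000,0.0001,0],[-0.03,0.00,0.00],0.005],[[0.0000,0.0003,0],[-0.04,0.00,0.00],0.005],[[0.0000,0.0005,0],[-0.04,0.00,-0.00],0.005],[[0.0000,0.0007,0],[-0.04,0.00,-0.00],0.005],[[0.0000,0.0010,0],[-0.04,0.00,0.00],0.005],[[0.0001
[... 364 characters left out ...]
0002,0.0048,0],[0.05,-0.00,-0.00],0.005]]
t 1.6->2.4000000000000004: [[[0.0000,0.0007,0],[0.01,-0.00,0.00],0.005],[[0.0001,0.0013,0],[0.01,-0.00,0.00],0.005],[[0.0001,0.0019,0],[0.02,-0.00,0.00],0.005],[[0.0001,0.0025,0],[0.02,-0.00,0.00],0.005],[[0.0001,0.0030,0],[0.03,-0.00,0.00],0.005],[[0.0002,0.0034,0],[0.03,-0.00,0.00],0.005],[[0.0002,0.0038,0],[0.03,-0.00,0.00],0.005],[[0.0002,0.0041,0],[0.03,-0.00,0.00],0.005]]
t 2.4->3.0: [[[0.0000,0.0002,0],[-0.00,0.00,0.00],0.005],[[0.0000,0.0004,0],[-0.00,0.00,0.00],0.005],[[0.0000,0.0006,0],[-0.01,0.00,0.00],0.005],[[0.0000,0.0006,0],[-0.02,0.00,0.00],0.005],[[0.0000,0.0007,0],[-0.03,0.00,0.00],0.005],[[0.0000,0.0007,0],[-0.04,0.00,0.00],0.005]]
```

>>> jog_arm(steps=[[[0,0,0],[-0.15,0,0],0.005],[[0,0,0],[-0.15,0,0],0.005],[[0,0,0],[-0.15,0,0],0.005],[[0,0,0],[-0.15,0,0],0.005],[[0,0,0],[-0.15,0,0],0.005],[[0,0,0],[-0.05,0,0],0.005],[[0,0,0],[0,0,0],0.005]])

```text
t: 22.4
tcp_pos: [0.4793, -0.2584, 0.2143]
tcp_rot: [3.141, -0.0, 3.1]
contact_force: [-0.2, 1.0, -8.5]
grip_width: 0.0129
grip_force: 78.9
```

```bash
python3 -c "
from h import *
where('f1');where('f2');where('f3')"
```

```text
f1 t 22.4 carr [-24.0, -1, -10.8, 141] o [ 0.4786 -0.2584  0.0998] yaw 87.62 slope_x,y deg [0.008 0.021] tau [-0.002 -0.001  0.02 ] F [ 0.7 -0.5 -7.4] tcp [ 0.4793 -0.2584  0.2143] [ 3.1412e+00 -3.0000e-04  3.1000e+00] grip 0.013 79
  +x edge top [-4.9 57.7]
f2 t 22.5 carr [-33.5, 0, -10.8, 141] o [ 0.4786 -0.2584  0.0998] yaw 87.62 slope_x,y deg [0.006 0.023] tau [ 0.014 -0.005 -0.017] F [-0.3 -0.8 -8.2] tcp [ 0.4793 -0.2584  0.2143] [ 3.1412e+00 -3.0000e-04  3.1000e+00] grip 0.0128 79
  +x edge top [-4.9 55. ]
f3 t 22.6 carr [-36.8, 0, -10.8, 141] o [ 0.4786 -0.2584  0.0998] yaw 87.62 slope_x,y deg [0.004 0.025] tau [-0.04   0.014  0.016] F [-0.1 -0.8 -7.5] tcp [ 0.4793 -0.2584  0.2143] [ 3.1413e+00 -2.0000e-04  3.1000e+00] grip 0.0128 79
  +x edge top [-5.  55.5]
```

>>> jog_arm(steps=[[[0,0,0],[-0.01,0,0],0.005],[[0,0.0001,-0.0003],[-0.02,0,0],0.005],[[0,0.0001,-0.0008],[-0.03,0,0],0.005],[[0,0.0003,-0.0015],[-0.04,0,0],0.005],[[0,0.0005,-0.0025],[-0.04,0,0],0.005],[[0,0.0007,-0.0035],[-0.04,0,0],0.005],[[0,0.001,-0.005],[-0.04,0,0],0.005],[[0.0001,0.0014,-0.007],[-0.04,0,0],0.005]])

```text
t: 23.5
tcp_pos: [0.4794, -0.257, 0.2072]
tcp_rot: [-3.141, -0.0, 3.1]
contact_force: [-0.2, 0.3, -8.2]
grip_width: 0.0127
grip_force: 78.9
```

>>> jog_arm(steps=[[[0,0.0004,-0.002],[0,0,0],0.005],[[0,0.001,-0.0045],[0.01,0,0],0.005],[[0.0001,0.0015,-0.007],[0.01,0,0],0.005],[[0.0001,0.0021,-0.0095],[0.02,0,0],0.005],[[0.0001,0.0028,-0.0125],[0.03,0,0],0.005],[[0.0002,0.0034,-0.0155],[0.03,0,0],0.005],[[0.0002,0.0041,-0.0185],[0.04,0,0],0.005],[[0.0002,0.0048,-0.0218],[0.05,0,0],0.005]])

```text
t: 24.3
tcp_pos: [0.4796, -0.2522, 0.1852]
tcp_rot: [3.141, -0.0, 3.1]
contact_force: [-0.4, -0.6, -7.6]
grip_width: 0.0129
grip_force: 78.9
```

>>> jog_arm(steps=[[[0,0.0007,-0.003],[0.01,0,0],0.005],[[0.0001,0.0013,-0.006],[0.01,0,0],0.005],[[0.0001,0.0019,-0.0087],[0.02,0,0],0.005],[[0.0001,0.0025,-0.0113],[0.02,0,0],0.005],[[0.0001,0.003,-0.0136],[0.03,0,0],0.005],[[0.0002,0.0034,-0.0155],[0.03,0,0],0.005],[[0.0002,0.0038,-0.0172],[0.03,0,0],0.005],[[0.0002,0.0041,-0.0186],[0.03,0,0],0.005]])

```text
t: 25.1
tcp_pos: [0.4798, -0.2481, 0.1668]
tcp_rot: [3.141, -0.0, 3.1]
contact_force: [-0.1, -0.7, -9.3]
grip_width: 0.013
grip_force: 78.9
```

>>> jog_arm(steps=[[[0,0.0002,-0.001],[0,0,0],0.005],[[0,0.0004,-0.0018],[0,0,0],0.005],[[0,0.0006,-0.0025],[-0.01,0,0],0.005],[[0,0.0006,-0.0028],[-0.02,0,0],0.005],[[0,0.0007,-0.003],[-0.03,0,0],0.005],[[0,0.0007,-0.003],[-0.04,0,0],0.005]])

```text
t: 25.7
tcp_pos: [0.4798, -0.2474, 0.1639]
tcp_rot: [3.141, -0.0, 3.1]
contact_force: [-0.2, 0.3, -7.4]
grip_width: 0.0128
grip_force: 78.9
```

```bash
python3 -c "
from h import *
where('g1');where('g2')
a=[cv2.imread(f'g2_{n}.png') for n in('top','side')]
u=[proj(n,[.48,-.247,.06])[0].astype(int) for n in('top','side')]
cv2.imwrite('pics/g2.png',np.hstack([cv2.resize(i[max(c[1]-75,0):c[1]+75,c[0]-65:c[0]+65],(390,450),interpolation=2) for i,c in zip(a,u)]))"
```

```text
g1 t 25.7 carr [-31.5, 1, -12.1, 140] o [ 0.4791 -0.2474  0.0495] yaw 87.62 slope_x,y deg [0.   0.02] tau [0.048 0.003 0.07 ] F [-0.4  0.7 -8.2] tcp [ 0.4798 -0.2474  0.1639] [ 3.1413e+00 -2.0000e-04  3.1000e+00] grip 0.0132 79
  +x edge top [-10.8  20.7]
g2 t 25.8 carr [-17.5, 0, -12.1, 140] o [ 0.4791 -0.2474  0.0495] yaw 87.62 slope_x,y deg [0.001 0.018] tau [ 0.001 -0.066  0.013] F [-0.1  0.5 -8.3] tcp [ 0.4798 -0.2474  0.1639] [ 3.1413e+00 -2.0000e-04  3.1001e+00] grip 0.0128 79
  +x edge top [-10.5  18.3]
```

View pics/g2.png

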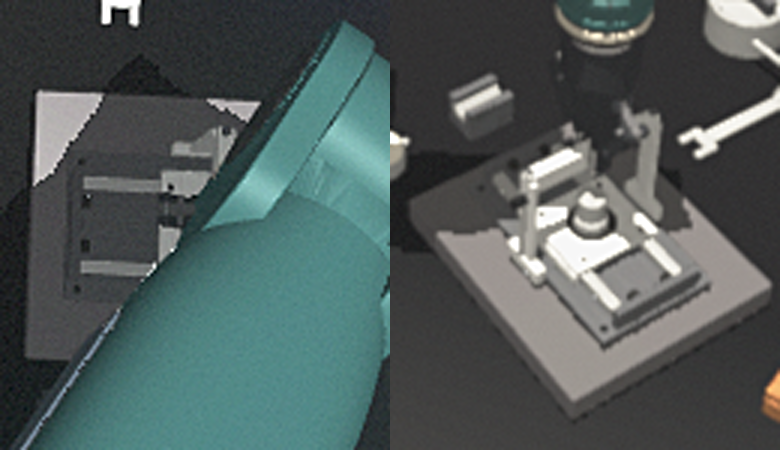

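The top and side views show the stage about 9 mm above the middle of the plate, parallel to it, with the carriage at rest and the master standing. I lower it gently.

>>> jog_arm(steps=[[[0,0,-0.0005],[0,0,0],0.005],[[0,0,-0.0015],[0,0,0],0.005],[[0,0,-0.003],[0,0,0],0.005],[[0,0,-0.0045],[0,0,0],0.005],[[0,0,-0.006],[0,0,0],0.005],[[0,0,-0.007],[0,0,0],0.005],[[0,0,-0.0075],[0,0,0],0.005],[[0,0,-0.008],[0,0,0],0.005]])

```text
t: 26.7
tcp_pos: [0.4798, -0.2474, 0.1558]
tcp_rot: [3.141, -0.0, 3.1]
contact_force: [0.8, -0.2, -8.0]
grip_width: 0.0128
grip_force: 78.9
```

>>> jog_arm(steps=[[[0,0,-0.0003],[0,0,0],0.005],[[0,0,-0.0006],[0,0,0],0.005],[[0,0,-0.0009],[0,0,0],0.005],[[0,0,-0.0012],[0,0,0],0.005],[[0,0,-0.0012],[0,0,0],0.005]])

```text
t: 27.2
tcp_pos: [0.4798, -0.2474, 0.1546]
tcp_rot: [3.141, -0.0, 3.1]
contact_force: [-0.1, -0.9, -9.0]
grip_width: 0.013
grip_force: 78.9
```

```bash
python3 -c "
from h import *
where('h1');where('h2')"
```

```text
h1 t 27.2 carr [-15.5, 0, -12.3, 141] o [ 0.4791 -0.2474  0.0402] yaw 87.62 slope_x,y deg [0.004 0.023] tau [-0.007 -0.029 -0.046] F [ 0.3  0.4 -8.5] tcp [ 0.4798 -0.2474  0.1547] [ 3.1412e+00 -2.0000e-04  3.1000e+00] grip 0.0128 79
  +x edge top [-10.   14.4]
h2 t 27.3 carr [-51.8, 0, -12.3, 141] o [ 0.4791 -0.2474  0.0402] yaw 87.62 slope_x,y deg [0.003 0.021] tau [-0.115  0.     0.02 ] F [-0.4  0.7 -8.5] tcp [ 0.4798 -0.2474  0.1547] [ 3.1413e+00 -2.0000e-04  3.1000e+00] grip 0.0129 79
  +x edge top [-10.   18.2]
```

Not touching yet, so I go on in 0.3 mm rows.

>>> jog_arm(steps=[[[0,0,-0.0002],[0,0,0],0.005],[[0,0,-0.0004],[0,0,0],0.005],[[0,0,-0.0006],[0,0,0],0.005],[[0,0,-0.0006],[0,0,0],0.005]])

```text
t: 27.8
tcp_pos: [0.4798, -0.2474, 0.1545]
tcp_rot: [3.141, 0.0, 3.1]
contact_force: [-2.8, 2.8, 2.3]
grip_width: 0.013
grip_force: 80.3
```

>>> jog_arm(steps=[[[0,0,-0.0002],[0,0,0],0.005],[[0,0,-0.0004],[0,0,0],0.005],[[0,0,-0.0004],[0,0,0],0.005]])

```text
t: 28.1
tcp_pos: [0.4799, -0.2474, 0.1545]
tcp_rot: [-3.142, 0.001, 3.1]
contact_force: [-4.1, 5.4, 9.4]
grip_width: 0.0129
grip_force: 81.6
```

>>> jog_arm(steps=[[[0,0,0.0002],[0,0,0],0.005],[[0,0,0.0004],[0,0,0],0.005],[[0,0,0.0004],[0,0,0],0.005]], grip_force=40)

```text
t: 28.4
tcp_pos: [0.4798, -0.2473, 0.1545]
tcp_rot: [3.141, 0.0, 3.1]
contact_force: [-4.3, 4.4, 7.0]
grip_width: 0.0132
grip_force: 81.2
```

>>> jog_arm(steps=[[[0,0,0],[0,0,0],0.013],[[0,0,0],[0,0,0],0.014],[[0,0,0],[0,0,0],0.016],[[0,0,0],[0,0,0],0.02],[[0,0,0],[0,0,0],0.026],[[0,0,0],[0,0,0],0.034],[[0,0,0],[0,0,0],0.04],[[0,0,0],[0,0,0],0.04]], grip_force=20)

```text
t: 29.2
tcp_pos: [0.4798, -0.2474, 0.1541]
tcp_rot: [3.141, -0.0, 3.1]
contact_force: [-0.3, -0.1, -1.1]
grip_width: 0.0399
grip_force: 0.0
```

```bash
python3 -c "
from h import *
where('i1');where('i2')"
```

```text
i1 t 29.2 carr [-15.6, 1, -11.9, 141] o [ 0.4791 -0.2474  0.0396] yaw 87.62 slope_x,y deg [0.   0.02] tau [ 0.012  0.008 -0.024] F [-0.6  0.5  0.5] tcp [ 0.4798 -0.2474  0.1541] [ 3.1413e+00 -2.0000e-04  3.1000e+00] grip 0.0399 0
  +x edge top [-11.4  21.5]
i2 t 29.3 carr [-38.1, 0, -12.0, 140] o [ 0.4791 -0.2474  0.0396] yaw 87.62 slope_x,y deg [0.001 0.02 ] tau [-0.03   0.036 -0.03 ] F [ 0.1  0.5 -0.9] tcp [ 0.4798 -0.2474  0.1541] [ 3.1412e+00 -2.0000e-04  3.1000e+00] grip 0.04 0
  +x edge top [-11.6  22.2]
```

Released, with the carriage still at rest. I retreat straight up, then clear of the view.

>>> jog_arm(steps=[[[0,0,0.008],[0,0,0],0.045],[[0,0,0.02],[0,0,0],0.05],[[0,0,0.036],[0,0,0],0.05],[[0,0,0.055],[0,0,0],0.05],[[0,0,0.075],[0,0,0],0.05],[[0,0,0.095],[0,0,0],0.05],[[0,0,0.11],[0,0,0],0.05],[[0,0,0.12],[0,0,0],0.05]])

```text
t: 30.2
tcp_pos: [0.48, -0.2475, 0.2757]
tcp_rot: [-3.141, 0.001, 3.1]
contact_force: [-0.7, 0.6, 0.0]
grip_width: 0.0498
grip_force: 0.0
```

>>> jog_arm(steps=[[[0,0.03,0],[0,0,0],0.05],[[0,0.06,0],[0,0,0],0.05],[[0,0.1,0],[0,0,0],0.05],[[0,0.14,0],[0,0,0],0.05],[[0,0.18,0],[0,0,0],0.05],[[0,0.21,0],[0,0,0],0.05],[[0,0.23,0],[0,0,0],0.05],[[0,0.24,0],[0,0,0],0.05]])

```text
t: 31.0
tcp_pos: [0.4796, -0.0059, 0.2743]
tcp_rot: [3.141, -0.0, 3.102]
contact_force: [0.6, -0.3, 0.5]
grip_width: 0.0499
grip_force: 0.0
```

>>> jog_arm(steps=[[[0,0.03,0],[0,0,0],0.05],[[0,0.06,0],[0,0,0],0.05],[[0,0.08,0],[0,0,0],0.05],[[0,0.1,0],[0,0,0],0.05],[[0,0.11,0],[0,0,0],0.05],[[0,0.11,0],[0,0,0],0.05]])

```text
t: 31.6
tcp_pos: [0.4799, 0.103, 0.274]
tcp_rot: [3.141, -0.0, 3.101]
contact_force: [0.7, -0.3, 0.2]
grip_width: 0.0498
grip_force: 0.0
```

```bash
python3 - <<'E'
from h import *
R,o=pose(.4791,-.2474,.04,np.radians(87.62))
for k in range(2):
    im=read_camera("top")[:,:,::-1].copy(); print(edge(im,R,o,"top"),edge2(im,R,o)); sd=read_camera("side")[:,:,::-1].copy()
u=[proj(n,[.48,-.247,.06])[0].astype(int) for n in('top','side')]
A=[cv2.resize(i[max(c[1]-75,0):c[1]+75,c[0]-65:c[0]+65],(390,450),interpolation=2) for i,c in zip((im,sd),u)]
cv2.imwrite('pics/fin.png',np.hstack(A))
E
```

```text
(np.float64(-8.09978786110878), np.float32(106.67618)) (np.float64(-9.040458530187607), np.float32(140.64209))
(np.float64(-8.166353970766068), np.float32(106.49916)) (np.float64(-8.98555326461792), np.float32(139.20966))
```

View pics/fin.png

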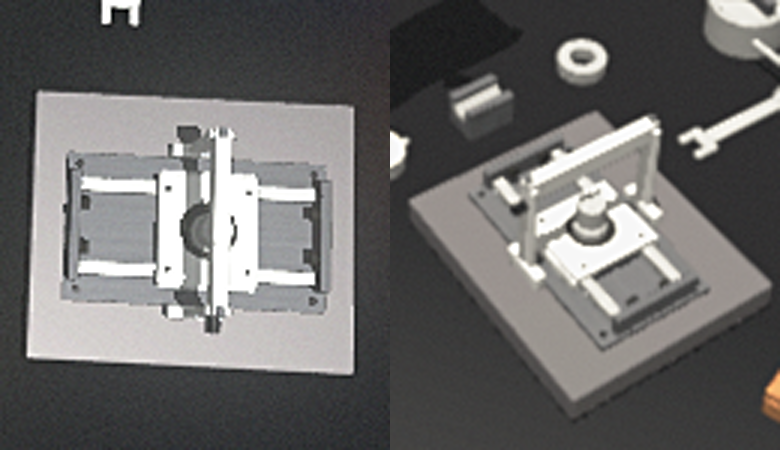

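The final views show the stage flat and parallel in the middle of the plate. The carriage is at rest about 8 mm from mid-travel, the master is standing, and the bystanders in view are unmoved. I hand in.

```bash
python3 -c "
from workcell import manip
print(manip.hand_in())"
```

```text
the job is handed in; nothing more can be done
None
```

I handed in the job: the stage is flat in the middle of the granite plate, its sides parallel to the plate's, with the carriage at rest about 8 mm from mid-travel and the master standing; the in-air steadying lasted over 3 s with the carriage about 2 mm from the middle, and no verdict came back.

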